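# Pack the roller nest for the inspection microscope

## Task

The rollers have rolled about in the lidded specimen dish: pinch the lid's tab and the dish's tab together so that the lid stays on, tilt the dish until all the rollers have gathered in a row against the rubber bumper at the end opposite the tabs, set the dish down level with the lid still on, and only then lift the lid off and lay it flat on the bench clear of the dish. Lay every roller across the black steel nest, side by side between its two jaws, then find by touch the one packing block that fills the gap left (with about 2 mm of play) and push it down into that gap, standing upright on the nest's floor, so that nothing can roll. Last, put the lid back on the empty dish, fully home, and do not disturb the microscope, the grinder or the oil bottle.

Things in the scene. Friction and masses are not known exactly. Their poses are not given: they have to be found in the camera images.
- dish: open sheet-steel dish, loose on the bench, 180 mm (its x) by 152 (y) outside, walls and floor 5 thick, 40 high, 0.55 kg; origin: centre of its underside. At +x an upright tab, 5 thick, 50 wide, 82 high in all. Inside the -x wall, at its middle, a rubber bumper 14 deep, 44 wide, 20 high, so that gathered rollers lie 59, 35 and 11 mm to -x of the centre, with finger room
- dish_tab (a point): middle of the dish's tab, at dish x +87.5 mm, 66 above its underside. The lid's tab, equally high and wide, stands against its -x side with 1.5 mm of play: fingers closing along the dish's x, centred at dish x +84 mm, pinch both together, 11.5 mm thick in all
- lid: loose clear acrylic lid on the dish, 172 by 150 mm, 0.25 kg, axes as the dish's; nothing fastens it: a 4 mm deep step under it drops into the dish with 2 mm of play. Origin: centre of the underside of that step (36 mm above the dish's underside when on, 0 when laid on the bench); its top is 9 mm above the origin. At +x an upright tab 5 thick, 50 wide, 46 above the origin
- lid_handle (a point): centre of the lid's black bar handle: the bar is 14 mm thick (lid x), 80 mm long (lid y), 14 mm high and stands 16 mm clear above the lid's top; on the lid's centre line, 32 mm above the lid's origin
- lid_seat (a point): where the lid's origin lies when the lid is on the dish: on the dish's centre line, 36 mm above its underside
- roller_a: steel journal roller: body 24 mm in diameter, 48 long, with a 14 mm spigot at each end, 64 over all, 0.19 kg; origin at its centre, its y is the roller axis. In the dish it lies along the dish's y and is gripped from above by its two flat ends. 2 or 3 of the three are present (else None). It rolls on slopes over 12 degrees, stays put on the level
- roller_b: steel journal roller: body 24 mm in diameter, 48 long, with a 14 mm spigot at each end, 64 over all, 0.19 kg; origin at its centre, its y is the roller axis. In the dish it lies along the dish's y and is gripped from above by its two flat ends. 2 or 3 of the three are present (else None). It rolls on slopes over 12 degrees, stays put on the level
- roller_c: steel journal roller: body 24 mm in diameter, 48 long, with a 14 mm spigot at each end, 64 over all, 0.19 kg; origin at its centre, its y is the roller axis. In the dish it lies along the dish's y and is gripped from above by its two flat ends. 2 or 3 of the three are present (else None). It rolls on slopes over 12 degrees, stays put on the level
- nest: fixed black steel nest block, 132 mm (its x) by 50 (y), floor 20 above the bench; two jaws, 46 wide, rise 22 above the floor at its -x and +x ends and face each other 92 mm apart. Rollers lie on the floor along the nest's y, ends overhanging it by 7 mm on either side, in a row along its x. Origin: centre of its underside. A screw knob sticks out at +x, to 110 mm from the origin
- nest_floor (a point): centre of the nest's floor, midway between the jaws, 20 mm above the bench; axes as the nest's. A roller in place has its centre 12 mm above it, a packing block its underside at this height
- packer_p: one of four look-alike aluminium packing blocks standing on the bench, 60 mm long (its y), 45 tall (z); origin: centre of its underside, which has a 2 mm chamfer, 3 high. Its thickness (its x) is one of 18, 22, 38 or 42 mm, each occurring once; which block has which is not told: feel it with the fingers. Light enough to lift, topples if knocked
- packer_q: one of four look-alike aluminium packing blocks standing on the bench, 60 mm long (its y), 45 tall (z); origin: centre of its underside, which has a 2 mm chamfer, 3 high. Its thickness (its x) is one of 18, 22, 38 or 42 mm, each occurring once; which block has which is not told: feel it with the fingers. Light enough to lift, topples if knocked
- packer_r: one of four look-alike aluminium packing blocks standing on the bench, 60 mm long (its y), 45 tall (z); origin: centre of its underside, which has a 2 mm chamfer, 3 high. Its thickness (its x) is one of 18, 22, 38 or 42 mm, each occurring once; which block has which is not told: feel it with the fingers. Light enough to lift, topples if knocked
- packer_s: one of four look-alike aluminium packing blocks standing on the bench, 60 mm long (its y), 45 tall (z); origin: centre of its underside, which has a 2 mm chamfer, 3 high. Its thickness (its x) is one of 18, 22, 38 or 42 mm, each occurring once; which block has which is not told: feel it with the fingers. Light enough to lift, topples if knocked
- microscope: portable inspection microscope standing on the bench, 225 mm tall, about 160 mm across: leave alone
- grinder: angle grinder lying on the bench, about 330 mm long: leave alone
- oil_bottle: white oil bottle, 90 mm tall, 56 mm in diameter: leave alone
Not all that is in view belongs to the job. Leave any purple look-alike of the packer_r alone. What is shaped like the dish but green is not meant.

How it is judged:
By the outcome, as a careful person would: the job done as asked, in the order asked, and still so for the second after the job is handed in, with the robot touching nothing.
Of roller_a, roller_b, roller_c only 2 to 3 are there at a start; the rules pass over those that are not, and their reading is None.
At some moment in a run one of dish, lid may be knocked a few centimetres aside while the robot is not near it.
Once in a run the grip may slacken for a moment while it holds something.
It also fails if it takes over 192 s, if anything falls off the work surface, if the arm or the gripper's body presses on something with over 40 N, if the wrist force passes 120 N, or if a joint passes its speed limit or range.

## Robot

A 6-joint arm with a two-finger parallel gripper is mounted at the origin on the work surface. World frame = base frame: x ahead of the robot, y to its left, z up, the work surface at z = 0. Lengths are in mm, angles in degrees, forces in N, time in s.
With the tool pointing down it reaches from about 350 to 850 mm from the base axis. Payload 8.1 kg.
Tool frame: the origin (TCP) lies where the fingers leave the gripper's body, on its centre line; the fingertips stand 73 mm ahead of it and the grasp point (between the pads) lies 54 mm ahead of it; z points along the fingers, y is the line along which they close (so a half turn about z gives the same grasp; the last joint's range is limited). The gripper opens to 85 mm and grips with 20 to 120 N. Pads are 22 mm wide; open, the fingers measure 114 mm over their backs; the gripper's body (76 mm by 85 mm) begins 54 mm behind the grasp point. The pads swing forward as they close: fully open they stand 13 mm farther back than shut.
Start: joints at [65.065, 7.471, 85.268, -0, 87.261, -4.893], TCP at [205.605, 563.678, 303.892] pointing down, gripper open.
Joint ranges: [-169.43, 169.43], [-51.17, 129.36], [1.28, 143.12], [-76.62, 256.62], [0, 156.53], [-152.29, 152.29]. Speed limits (degrees/s): [136.94, 136.94, 159.86, 180, 180, 180].

## Interface

Orientations are given as [roll, pitch, yaw] about the fixed x, y, z axes, in that order (R = Rz(yaw) Ry(pitch) Rx(roll)).
In Python, from bench import sense, optics, r gives the robot as it stands.
- The arm moves only by the tool servo_tool, never from a script. Its argument "plan" is a list that holds one entry, the list of rows, each a list of 5 numbers: the shift along the world's x, y, z in m, then the turn about the world's z in degrees, then the finger opening in m, from 0 to 0.0854. A call has 1 to 10 rows; each row shifts and turns the commanded pose from where the row before left it; what a row does not reach is not made up. A row lasts 1/10 s, in which the tool goes at most 50 mm and 8.59 degrees, less where a joint would pass 70% of its speed; a pose out of reach is approached as far as the arm can. A call is refused whole if a number of a shift passes 0.05 or a number of a turn 8.59, either way. A call with a gripper value outside its range is refused whole. The fingers move at their own pace and stop on an object; "force" is the grip in N (left out, the last holds). Time passes only in rows, so rows that do not move let the fingers close. It gives the time, the measured TCP pose, the force, the opening and the grip force at its end, in the units of the state.
- sense(): the state, without advancing time (a new reading comes with each control period).
- optics.snapshot(name): name is "scene" or "top"; returns a dict with "frame" (420x560x3 uint8, blue, green, red), "fx", "fy", "cx", "cy" (pixels), "cam_to_world" (4x4, takes a point from camera to world coordinates). Camera axes: x right, y down, z forward; pixel columns grow to the right and rows downward; lengths in mm; the calibration is good to about 2 mm. A picture is of the moment at which its call begins. There is no depth.
- r.hand_in(): hands the job in; it is judged then, once.
The state is a dict: "time": time; "joint_pos": joint angles; "qd": joint speeds; "joint_efforts": joint torques, N m; "tool_pos": TCP position; "tcp_rot": TCP orientation; "ft_force": force on the tool from outside, world axes, zero at the start; "wrist_torque": the same for the moment, N m; "finger_gap": finger opening in mm; "grip_force": force on a finger pad.
Only numpy, scipy, OpenCV 4.12 (cv2) and the standard library are available. Lean on these libraries where they do the work, as an engineer would, in place of code of your own. Each camera call takes 0.05 s, during which the arm holds its last target. There are 200 camera calls.

## Working session

There is one attempt and no reset: what is moved stays moved. The work goes in short steps, Python scripts to look and compute and a tool call to move; the robot and the scene stay as the last step left them, time stands still between calls to the robot, and variables do not carry over. Pictures are saved under pics/ and viewed, at most 14 in all, crops included, and the job is handed in when it is done.

Besides the shell and the picture viewer there is one more tool, called after "Emit:" by a JSON object that holds its "op" and its "data", one argument or row to a line. servo_tool: Moves the arm, as the interface text tells. Its arguments: {"type":"object","properties":{"plan":{"type":"array"},"force":{"type":"number"}},"required":["plan"]}

```bash
ls; mkdir -p pics
cat > h.py <<'E'
from bench import sense, optics, r
import cv2, numpy as np
def snap(n,f=None):
    s=optics.snapshot(n)
    if f: cv2.imwrite('pics/'+f,s['frame'])
    return s
def ray(s,u,v,z):
    T=np.array(s['cam_to_world']);d=T[:3,:3]@np.array([(u-s['cx'])/s['fx'],(v-s['cy'])/s['fy'],1]);o=T[:3,3]
    return (o+d*(z-o[2])/d[2])
def proj(s,p):
    T=np.array(s['cam_to_world']);q=T[:3,:3].T@(np.array(p,float)-T[:3,3]);return [s['fx']*q[0]/q[2]+s['cx'],s['fy']*q[1]/q[2]+s['cy']]
E
python3 - <<'E'
from h import *
import pickle
for n in ['scene','top']:
    s=snap(n,n+'0.png');pickle.dump(s,open(n+'0.pkl','wb'));print(n,np.round(s['cam_to_world'],2).tolist(),s['fx'],s['cx'],s['cy'])
print(sense())
E
```

```text
pics
scene [[-0.89, 0.36, -0.3, 936.06], [0.46, 0.67, -0.58, 502.77], [-0.01, -0.65, -0.76, 1009.53], [0.0, 0.0, 0.0, 1.0]] 510.7476038597434 285.53588727149275 204.545468515345
top [[-0.12, -0.97, 0.2, 306.82], [-0.99, 0.11, -0.03, -197.62], [0.0, -0.2, -0.98, 1254.66], [0.0, 0.0, 0.0, 1.0]] 421.11093238170685 284.20900195668736 208.41406661604992
{'time': 0.1, 'joint_pos': array([ 6.50642086e+01,  7.50862499e+00,  8.53225228e+01,  1.39562826e-03,
        8.72607839e+01, -4.89259844e+00]), 'qd': array([-0.02635573, -0.11180281, -0.1362569 , -0.03255833, -0.08461889,
       -0.00895895]), 'joint_efforts': array([ 9.02624724e-04, -5.70946240e+01, -5.01946199e+01, -2.40519967e-04,
        8.10228375e-03,  4.12853103e-05]), 'tool_pos': array([205.45075944, 563.34108096, 302.97666026]), 'tcp_rot': array([-1.79908522e+02, -9.22952970e-03,  1.59956732e+02]), 'ft_force': array([-0.5775756 , -0.63005555,  0.14964311]), 'wrist_torque': array([ 0.02615217, -0.03021112, -0.01768289]), 'grip_force': 0.0, 'finger_gap': 85.51003501660016}
```

View pics/top0.png

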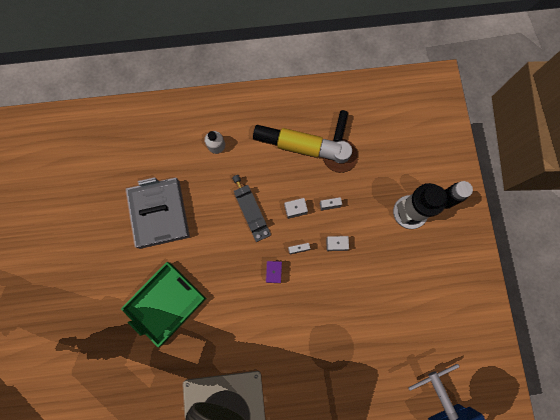

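View pics/scene0.png

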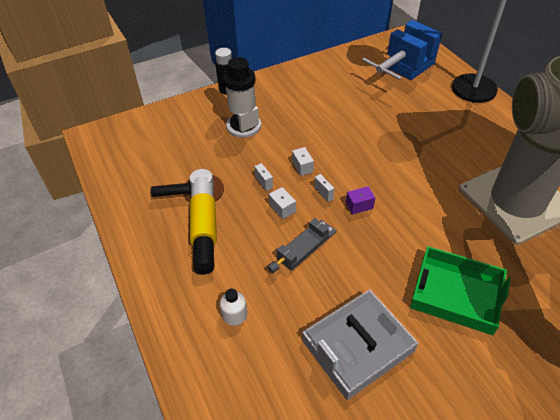

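Run:
```python
import cv2,numpy as np
a=cv2.imread('pics/top0.png')[168:268,115:365];b=cv2.imread('pics/scene0.png')[285:400,295:425]
c=cv2.imread('pics/scene0.png')[140:280,245:385]
A=cv2.resize(a,(750,300),interpolation=3);B=cv2.resize(b,(339,300),interpolation=3);C=cv2.resize(c,(300,300),interpolation=3)
o=np.zeros((600,750,3),np.uint8);o[:300]=A;o[300:,:339]=B;o[300:,345:645]=C
cv2.imwrite('pics/c1.png',o)
```

```text
(no output)
```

View pics/c1.png

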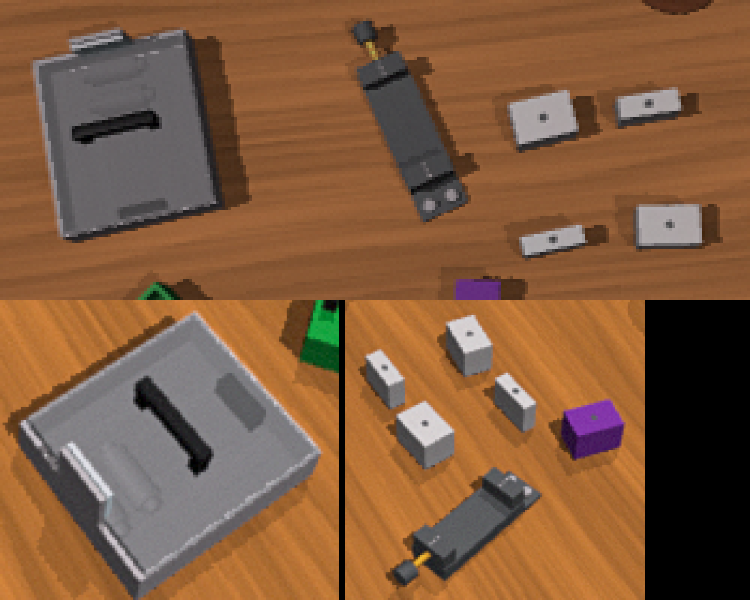

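Run:
```python
from h import *
import pickle
S={n:pickle.load(open(n+'0.pkl','rb')) for n in ['top','scene']}
t=S['top'];s=S['scene']
print('dish top',[np.round(ray(t,115+x/3,168+y/3,40)[:2]) .tolist() for x,y in[(35,62),(187,32),(217,205),(65,240)]])
k=130/339
print('dish sc',[np.round(ray(s,295+x*k,285+(y-300)*k,40)[:2]).tolist() for x,y in[(20,425),(138,597),(320,450),(195,315)]])
print('tab top',[np.round(ray(t,115+x/3,168+y/3,82)[:2]).tolist() for x,y in[(70,38),(122,30),(72,46),(124,38)]])
print('nest knob-jaw/ far end z42',[np.round(ray(t,115+x/3,168+y/3,42)[:2]).tolist() for x,y in[(358,70),(400,53),(407,72),(367,88),(412,170),(452,152),(460,175),(417,192)]])
print('rollers?',[np.round(ray(t,115+x/3,168+y/3,17)[:2]).tolist() for x,y in[(114,70),(121,96)]])
for n,z in S.items():
    f=z['frame'].astype(int);m=((f.min(2)>(150 if n=='top' else 140))&(f.max(2)-f.min(2)<30)).astype(np.uint8)
    c,_=cv2.findContours(m,0,2)
    for q in c:
        if cv2.contourArea(q)<40: continue
        x,y,w,h=cv2.boundingRect(q)
        if (n=='top' and not(280<x<360 and 190<y<260)) or (n=='scene' and not (250<x<340 and 140<y<220)): continue
        W=np.array([ray(z,u,v,45)[:2] for u,v in q[:,0]],np.float32)
        print(n,(x+w/2,y+h/2),cv2.minAreaRect(W))
```

```text
dish top [[668.0, 229.0], [681.0, 77.0], [505.0, 60.0], [488.0, 207.0]]
dish sc [[688.0, 84.0], [678.0, 242.0], [492.0, 212.0], [511.0, 65.0]]
tab top [[675.0, 180.0], [678.0, 130.0], [667.0, 178.0], [669.0, 128.0]]
nest knob-jaw/ far end z42 [[622.0, -88.0], [635.0, -131.0], [615.0, -136.0], [603.0, -95.0], [517.0, -131.0], [530.0, -172.0], [506.0, -177.0], [495.0, -134.0]]
rollers? [[657.0, 158.0], [630.0, 153.0]]
top (299.5, 248.0) ((434.6291198730469, -257.96014404296875), (16.23295021057129, 58.13114547729492), 5.8724260330200195)
top (338.5, 243.0) ((435.882568359375, -371.1116943359375), (57.57164001464844, 31.874126434326172), 83.35969543457031)
top (331.0, 202.5) ((556.5807495117188, -367.881591796875), (19.84856414794922, 56.92003631591797), 2.2777040004730225)
top (296.0, 207.0) ((555.4823608398438, -263.5250244140625), (39.86676788330078, 57.982444763183594), 7.633172988891602)
scene (282.5, 198.5) ((557.30078125, -262.90313720703125), (41.447513580322266, 59.20091247558594), 6.226800441741943)
scene (324.5, 182.5) ((436.5124816894531, -258.6294860839844), (17.233379364013672, 58.984344482421875), 6.274187088012695)
scene (263.5, 172.0) ((558.9312744140625, -367.99310302734375), (21.800512313842773, 59.534217834472656), 2.080306053161621)
scene (302.5, 156.0) ((438.77215576171875, -371.4194030761719), (59.555206298828125, 37.82113265991211), 84.71807098388672)
```

Emit:
{"op": "servo_tool", "data": {
  "plan": [
    [[0.031,-0.027,-0.004,-6.3,0.085],[0.031,-0.027,-0.004,-6.3,0.085],[0.031,-0.027,-0.004,-6.3,0.085],[0.031,-0.027,-0.004,-6.3,0.085],[0.031,-0.027,-0.004,-6.3,0.085],[0.031,-0.027,-0.004,-6.3,0.085],[0.031,-0.027,-0.004,-6.3,0.085],[0.031,-0.027,-0.004,-6.3,0.085],[0.031,-0.027,-0.004,-6.3,0.085],[0.031,-0.027,-0.004,-6.3,0.085]]
  ]
}}

```text
time: 1.1
tool_pos: [516.5, 292.3, 263.3]
tcp_rot: [-180.0, 0.0, 96.7]
ft_force: [0.7, 0.1, 0.5]
finger_gap: 85.2
grip_force: 0.0
```

Emit:
{"op": "servo_tool", "data": {
  "plan": [
    [[0.031,-0.027,-0.01,0,0.05],[0.031,-0.027,-0.01,0,0.05],[0.031,-0.027,-0.01,0,0.05],[0.031,-0.027,-0.01,0,0.05],[0.031,-0.027,-0.01,0,0.05],[0,0,0,0,0.05],[0,0,0,0,0.05]]
  ]
}}

```text
time: 1.8
tool_pos: [670.5, 157.7, 212.2]
tcp_rot: [-179.8, -0.0, 96.8]
ft_force: [-0.2, 0.2, 0.4]
finger_gap: 49.9
grip_force: 0.0
```

Run:
```python
from h import *
s=snap('scene');t=snap('top')
x=sense();print(x['time'],x['tool_pos'],x['tcp_rot'],x['finger_gap'])
p=[int(v) for v in proj(s,(671,155,82))];q=[int(v) for v in proj(t,(671,155,82))];print(p,q)
A=s['frame'][250:400,260:430];B=t['frame'][140:260,105:225]
o=np.zeros((400,800,3),np.uint8);o[:,:395]=cv2.resize(A,(453,400),interpolation=3)[:,:395];o[:,400:]=cv2.resize(B,(400,400),interpolation=3)
cv2.imwrite('pics/c2.png',o)
```

```text
1.9 [670.070042   159.38510083 213.82608521] [-1.79968377e+02 -2.50072434e-02  9.69857137e+01] 49.71961881287745
[328, 348] [147, 181]
```

View pics/c2.png

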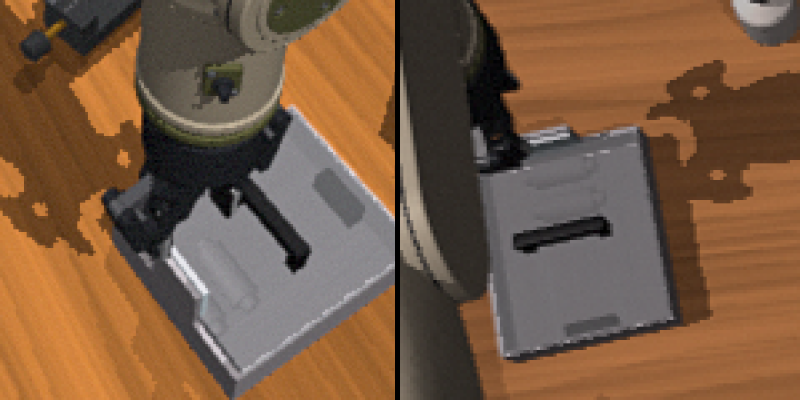

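Emit:
{"op": "servo_tool", "data": {
  "plan": [
    [[0.001,-0.002,-0.03,0,0.05],[0,0,-0.025,0,0.05],[0,0,-0.013,0,0.05],[0,0,0,0,0.05],[0,0,0,0,0],[0,0,0,0,0],[0,0,0,0,0],[0,0,0,0,0],[0,0,0,0,0],[0,0,0,0,0]]
  ],
  "force": 25
}}

```text
time: 2.9
tool_pos: [672.8, 157.0, 148.2]
tcp_rot: [179.8, -0.0, 97.0]
ft_force: [-0.3, 1.1, 6.1]
finger_gap: 8.9
grip_force: 28.8
```

Emit:
{"op": "servo_tool", "data": {
  "plan": [
    [[-0.002,0,0.005,0,0],[-0.002,0,0.005,0,0],[-0.002,-0.001,0.005,0,0],[-0.003,0,0.005,0,0],[-0.003,0,0.005,0,0],[-0.003,0,0.005,0,0],[0,0,0,0,0],[0,0,0,0,0]]
  ]
}}

```text
time: 3.7
tool_pos: [656.4, 155.7, 175.9]
tcp_rot: [-180.0, -0.0, 97.0]
ft_force: [-0.5, -0.0, -8.6]
finger_gap: 9.2
grip_force: 31.5
```

Run:
```python
from h import *
s=snap('scene')
cv2.imwrite('pics/c3.png',cv2.resize(s['frame'][240:420,250:450],(600,540),interpolation=3))
x=sense();print(x['tool_pos'],x['ft_force'],x['wrist_torque'])
```

```text
[656.44522015 155.73276725 175.74187648] [ 0.33786226 -0.44811608 -7.64444113] [ 0.0893008  -0.17196875 -0.01556086]
```

View pics/c3.png

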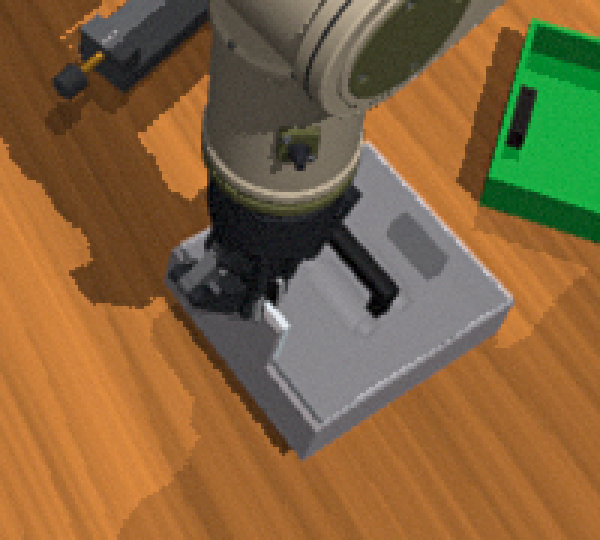

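Emit:
{"op": "servo_tool", "data": {
  "plan": [
    [[-0.003,0,0.005,0,0],[-0.003,0,0.005,0,0],[-0.003,-0.001,0.005,0,0],[-0.004,-0.001,0.005,0,0],[-0.004,0,0.005,0,0],[-0.004,-0.001,0.004,0,0],[0,0,0,0,0],[0,0,0,0,0],[0,0,0,0,0],[0,0,0,0,0]]
  ]
}}

```text
time: 4.75
tool_pos: [636.2, 152.7, 205.3]
tcp_rot: [179.9, -0.0, 97.0]
ft_force: [2.1, 0.8, -4.3]
finger_gap: 9.7
grip_force: 24.6
```

Emit:
{"op": "servo_tool", "data": {
  "plan": [
    [[0,0,0,0,0],[0,0,0,0,0],[0,0,0,0,0],[0,0,0,0,0],[0,0,0,0,0],[0,0,0,0,0],[0,0,0,0,0],[0,0,0,0,0],[0,0,0,0,0],[0,0,0,0,0]]
  ]
}}

```text
time: 5.75
tool_pos: [636.0, 152.7, 205.4]
tcp_rot: [179.9, -0.0, 97.0]
ft_force: [4.4, 0.8, -1.3]
finger_gap: 9.5
grip_force: 25.3
```

Run:
```python
from h import *
s=snap('scene');t=snap('top')
o=np.zeros((500,800,3),np.uint8);o[:,:400]=cv2.resize(s['frame'][260:420,290:418],(400,500),interpolation=3);o[:,400:]=cv2.resize(t['frame'][160:260,120:200],(400,500),interpolation=3)
cv2.imwrite('pics/c4.png',o)
x=sense();print(x['tool_pos'],x['ft_force'],x['wrist_torque'])
```

```text
[636.03154579 152.72214726 205.39193193] [ 4.77309527  0.37886917 -1.29554155] [ 0.19054023 -0.98315594 -0.03485685]
```

View pics/c4.png

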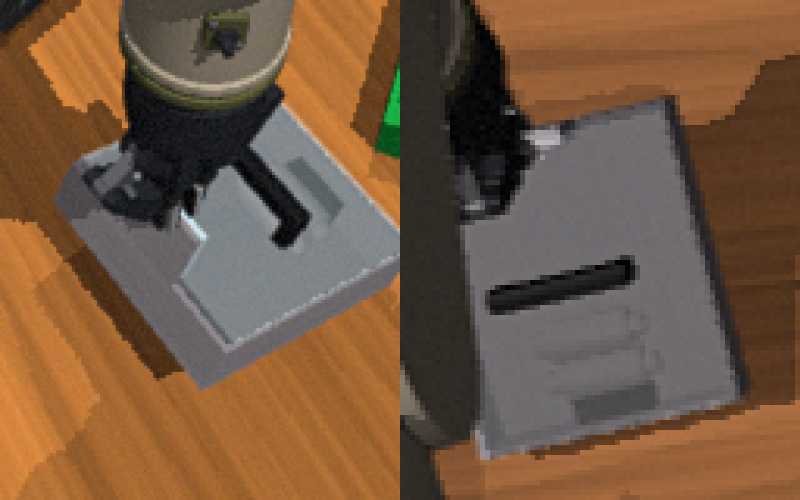

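Emit:
{"op": "servo_tool", "data": {
  "plan": [
    [[0.004,0.001,-0.005,0,0],[0.004,0,-0.005,0,0],[0.004,0.001,-0.005,0,0],[0.003,0,-0.005,0,0],[0.003,0.001,-0.005,0,0],[0.003,0,-0.005,0,0],[0.003,0,-0.005,0,0],[0.003,0,-0.005,0,0],[0.003,0,-0.005,0,0],[0.002,0.001,-0.004,0,0]]
  ]
}}

```text
time: 6.85
tool_pos: [668.2, 156.5, 155.4]
tcp_rot: [180.0, 0.0, 96.9]
ft_force: [4.8, -0.3, -2.2]
finger_gap: 8.7
grip_force: 24.7
```

Emit:
{"op": "servo_tool", "data": {
  "plan": [
    [[0.002,0,-0.004,0,0],[0.002,0,-0.004,0,0],[0,0,-0.002,0,0],[0,0,0,0,0],[0,0,0,0,0]]
  ]
}}

```text
time: 7.35
tool_pos: [671.2, 156.9, 149.5]
tcp_rot: [-179.9, -0.0, 97.0]
ft_force: [-15.0, -2.3, 25.5]
finger_gap: 9.0
grip_force: 28.4
```

Run:
```python
from h import *
s=snap('scene');t=snap('top')
o=np.zeros((500,800,3),np.uint8);o[:,:400]=cv2.resize(s['frame'][260:420,290:418],(400,500),interpolation=3);o[:,400:]=cv2.resize(t['frame'][160:260,120:200],(400,500),interpolation=3)
cv2.imwrite('pics/c5.png',o)
x=sense();print(x['tool_pos'],x['ft_force'],x['wrist_torque'])
```

```text
[671.15660041 156.90447066 149.52535278] [-14.8283899   -1.92094926  24.88046173] [-0.26777078  2.52063444 -0.05550645]
```

View pics/c5.png

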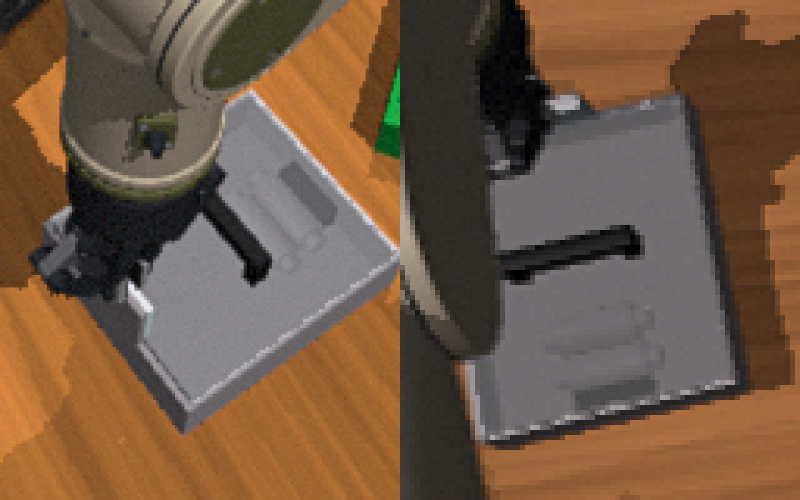

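Emit:
{"op": "servo_tool", "data": {
  "plan": [
    [[0,0,0.003,0,0.01],[0,0,0,0,0.05],[0,0,0,0,0.05],[0,0,0,0,0.05],[0,0,0.03,0,0.05],[-0.02,-0.002,0.03,0,0.05],[-0.032,-0.004,0.01,0,0.05],[-0.032,-0.004,0,0,0.05],[0,0,0,0,0.05],[0,0,0,0,0.05]]
  ]
}}

```text
time: 8.45
tool_pos: [587.1, 146.6, 218.6]
tcp_rot: [-180.0, 0.0, 97.0]
ft_force: [0.7, 0.3, -0.2]
finger_gap: 49.9
grip_force: 0.0
```

Run:
```python
from h import *
s=snap('scene');t=snap('top')
x=sense();print(x['time'],x['tool_pos'],x['ft_force'],x['finger_gap'])
for n,z in(('s',s),('t',t)):
  print(n,[np.round(proj(z,p)).astype(int).tolist() for p in[(588,147,75),(671,157,82),(588+5,147-40,75),(588-5,147+40,75)]])
o=np.zeros((500,800,3),np.uint8);o[:,:400]=cv2.resize(s['frame'][260:420,290:418],(400,500),interpolation=3);o[:,400:]=cv2.resize(t['frame'][160:260,120:200],(400,500),interpolation=3)
cv2.imwrite('pics/c6.png',o)
```

```text
8.55 [588.36059075 146.7027234  219.03593063] [ 0.28289364  0.30380786 -0.28826158] 50.20379081829625
s [[362, 329], [329, 350], [349, 314], [376, 344]]
t [[152, 209], [146, 181], [166, 206], [138, 213]]
```

View pics/c6.png

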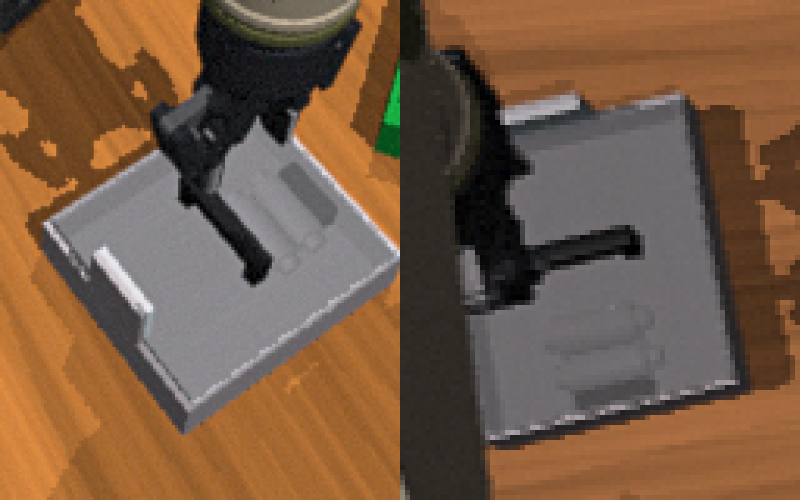

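Emit:
{"op": "servo_tool", "data": {
  "plan": [
    [[0,0,-0.04,0,0.05],[0,0,-0.03,0,0.05],[0,0,-0.015,0,0.05],[0,0,-0.007,0,0.05],[0,0,0,0,0.05],[0,0,0,0,0],[0,0,0,0,0],[0,0,0,0,0],[0,0,0,0,0],[0,0,0,0,0]]
  ],
  "force": 60
}}

```text
time: 9.55
tool_pos: [588.4, 146.8, 128.9]
tcp_rot: [179.9, -0.0, 97.0]
ft_force: [-2.7, -0.0, 6.0]
finger_gap: 12.6
grip_force: 59.7
```

Emit:
{"op": "servo_tool", "data": {
  "plan": [
    [[0,0,0.005,0,0],[0,0,0.01,0,0],[0,0,0.02,0,0],[0,0,0.03,0,0],[0,0,0.03,0,0],[0,0.03,0,0,0],[0,0.04,0,0,0],[0,0.045,0,0,0],[0,0.045,0,0,0],[0,0.04,0,0,0]]
  ]
}}

```text
time: 10.55
tool_pos: [587.3, 348.8, 222.8]
tcp_rot: [180.0, -0.0, 97.0]
ft_force: [1.0, 0.7, -1.8]
finger_gap: 12.7
grip_force: 58.8
```

Emit:
{"op": "servo_tool", "data": {
  "plan": [
    [[0,0,-0.04,0,0],[0,0,-0.035,0,0],[0,0,-0.03,0,0],[0,0,-0.015,0,0],[0,0,-0.006,0,0],[0,0,-0.003,0,0],[0,0,-0.002,0,0],[0,0,0,0,0]]
  ]
}}

```text
time: 11.35
tool_pos: [588.8, 347.1, 93.0]
tcp_rot: [179.8, -0.1, 96.9]
ft_force: [-0.1, -1.0, -1.7]
finger_gap: 12.7
grip_force: 58.9
```

Emit:
{"op": "servo_tool", "data": {
  "plan": [
    [[0,0,-0.001,0,0],[0,0,-0.001,0,0],[0,0,0,0,0]]
  ]
}}

```text
time: 11.65
tool_pos: [588.8, 347.2, 92.9]
tcp_rot: [179.8, -0.0, 97.0]
ft_force: [-7.7, -4.3, 14.1]
finger_gap: 12.3
grip_force: 61.2
```

Emit:
{"op": "servo_tool", "data": {
  "plan": [
    [[0,0,0.001,0,0.06],[0,0,0,0,0.06],[0,0,0,0,0.06],[0,0,0,0,0.06],[0,0,0.03,0,0.085],[0,0,0.045,0,0.085],[0,0,0.045,0,0.085],[0,0,0,0,0.085]]
  ]
}}

```text
time: 12.45
tool_pos: [591.1, 348.5, 219.4]
tcp_rot: [179.3, -0.3, 97.0]
ft_force: [1.3, -0.1, 1.3]
finger_gap: 84.7
grip_force: 0.0
```

Run:
```python
from h import *
s=snap('scene');t=snap('top')
x=sense();print(x['time'],x['tool_pos'],x['ft_force'],x['finger_gap'])
o=np.zeros((500,800,3),np.uint8);o[:,:400]=cv2.resize(s['frame'][260:420,290:418],(400,500),interpolation=3);o[:,400:]=cv2.resize(t['frame'][160:260,120:200],(400,500),interpolation=3)
cv2.imwrite('pics/c7.png',o)
import pickle;pickle.dump((s,t),open('d.pkl','wb'))
```

```text
12.55 [588.63866395 347.17245846 212.24461524] [-0.20868709  0.33027376 -0.48472949] 84.54530809740595
```

View pics/c7.png

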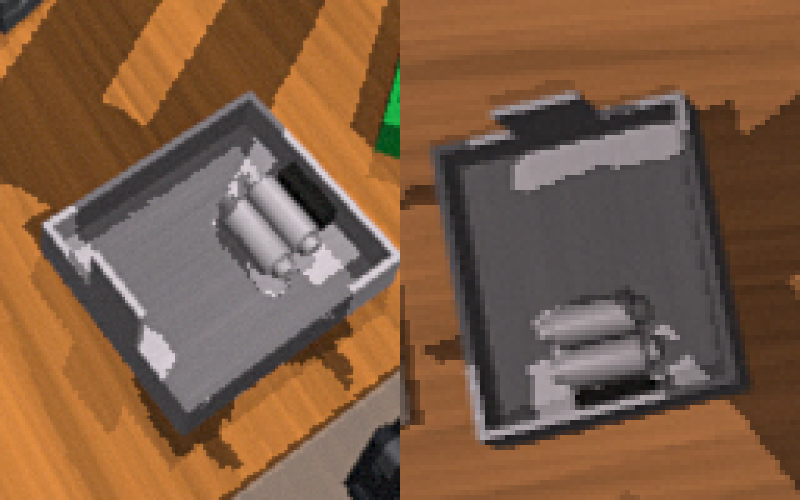

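Run:
```python
from h import *
import pickle
s,t=pickle.load(open('d.pkl','rb'))
S=lambda x,y,z:np.round(ray(s,290+x/3.125,260+y/3.125,z)[:2],1).tolist()
T=lambda x,y,z:np.round(ray(t,120+(x-400)/5,160+y/5,z)[:2],1).tolist()
print('sc rim',[S(*p,40) for p in[(45,223),(185,430),(398,258),(250,95)]])
print('top rim',[T(*p,40) for p in[(437,150),(685,96),(747,385),(485,440)]])
print('tab',S(95,255,82),S(143,318,82),T(495,110,82),T(578,97,82))
# roller ends at axis height 17 : spigot end centres
print('roll in', S(258,185,20),S(310,242,20),T(556,365,22),T(655,352,22))
print('roll out',S(230,215,20),S(285,268,20),T(535,325,22),T(640,308,22))
for n,z,A in(('s',s,S),('t',t,T)):
    f=z['frame'];g=cv2.cvtColor(f,6)
```

```text
sc rim [[683.3, 82.9], [674.4, 241.4], [492.9, 211.4], [509.6, 64.6]]
top rim [[663.6, 226.9], [679.9, 78.5], [502.1, 54.1], [487.6, 206.5]]
tab [677.3, 134.6] [672.1, 183.6] [671.2, 178.1] [673.5, 130.2]
roll in [535.6, 117.5] [528.5, 168.8] [529.9, 168.9] [530.9, 110.4]
roll out [564.8, 127.4] [553.8, 176.4] [555.2, 180.0] [558.3, 117.6]
```

Emit:
{"op": "servo_tool", "data": {
  "plan": [
    [[-0.004,-0.02,0,-8.5,0.085],[-0.004,-0.02,0,-8.5,0.085],[-0.004,-0.02,0,-8.5,0.085],[-0.003,-0.02,0,-8.5,0.085],[-0.003,-0.02,0,-8.5,0.085],[-0.003,-0.02,0,-8.5,0.085],[-0.003,-0.02,0,-8.5,0.085],[-0.003,-0.02,0,-8.5,0.085],[-0.003,-0.02,0,-8.5,0.085],[-0.002,-0.017,0,-8.5,0.085]]
  ]
}}

```text
time: 13.55
tool_pos: [554.2, 148.5, 207.5]
tcp_rot: [-180.0, 0.2, 11.6]
ft_force: [0.7, 0.9, 0.3]
finger_gap: 85.0
grip_force: 0.0
```

Emit:
{"op": "servo_tool", "data": {
  "plan": [
    [[0,0,-0.02,-5,0.085],[0,0,-0.04,0,0.085],[0,0,-0.03,0,0.085],[0,0,0,0,0.085],[0,0,0,0,0.085]]
  ]
}}

```text
time: 14.05
tool_pos: [554.4, 149.5, 118.5]
tcp_rot: [180.0, 0.2, 7.0]
ft_force: [1.2, 0.1, 0.8]
finger_gap: 84.7
grip_force: 0.0
```

Run:
```python
from h import *
s=snap('scene');t=snap('top')
x=sense();print(x['time'],x['tool_pos'],x['tcp_rot'],x['ft_force'],x['finger_gap'])
o=np.zeros((500,800,3),np.uint8);o[:,:400]=cv2.resize(s['frame'][260:420,290:418],(400,500),interpolation=3);o[:,400:]=cv2.resize(t['frame'][160:260,120:200],(400,500),interpolation=3)
cv2.imwrite('pics/c8.png',o)
```

```text
14.15 [556.49862449 149.89794507 121.39411235] [-1.79992346e+02 -1.07777724e-01  6.96571288e+00] [-0.29939411 -1.27296098  0.52913448] 85.13700621958053
```

View pics/c8.png

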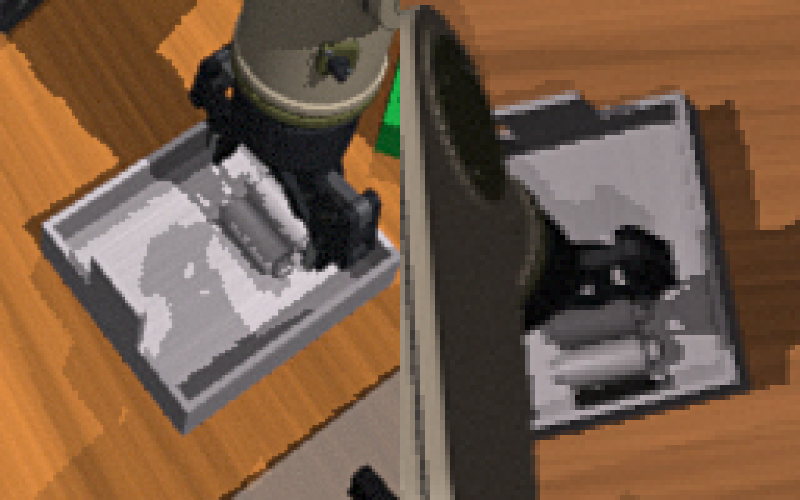

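Emit:
{"op": "servo_tool", "data": {
  "plan": [
    [[0,0,-0.02,0,0.085],[0,0,-0.012,0,0.085],[0,0,-0.008,0,0.085],[0,0,-0.003,0,0.085],[0,0,0,0,0.085],[0,0,0,0,0.05],[0,0,0,0,0.05],[0,0,0,0,0.05],[0,0,0,0,0.05],[0,0,0,0,0.05]]
  ],
  "force": 50
}}

```text
time: 15.15
tool_pos: [556.4, 149.9, 78.2]
tcp_rot: [-180.0, -0.1, 7.0]
ft_force: [-1.5, -0.0, 5.8]
finger_gap: 62.0
grip_force: 54.7
```

Emit:
{"op": "servo_tool", "data": {
  "plan": [
    [[0,0,0.005,0,0.05],[0,0,0.015,0,0.05],[0,0,0.03,0,0.05],[0,0,0.04,0,0.05],[0,0,0.04,0,0.05],[0,0,0,0,0.05]]
  ]
}}

```text
time: 15.75
tool_pos: [559.2, 150.3, 215.5]
tcp_rot: [-180.0, -0.7, 7.0]
ft_force: [1.1, -0.2, -0.5]
finger_gap: 62.2
grip_force: 55.3
```

Run:
```python
from h import *
s=snap('scene');t=snap('top')
x=sense();print(x['time'],x['tool_pos'],x['tcp_rot'],x['ft_force'],x['finger_gap'])
o=np.zeros((500,800,3),np.uint8);o[:,:400]=cv2.resize(s['frame'][220:380,290:418],(400,500),interpolation=3);o[:,400:]=cv2.resize(s['frame'][200:290,255:345],(400,400),interpolation=3)[:0].shape and np.vstack([cv2.resize(t['frame'][165:245,220:280],(400,500),interpolation=3)])
cv2.imwrite('pics/c9.png',o)
```

```text
15.85 [556.51250416 149.84336842 209.31695025] [-179.98567549   -0.22402699    6.95657141] [ 0.15758932 -0.72009013 -1.87460214] 62.01322746577726
```

View pics/c9.png

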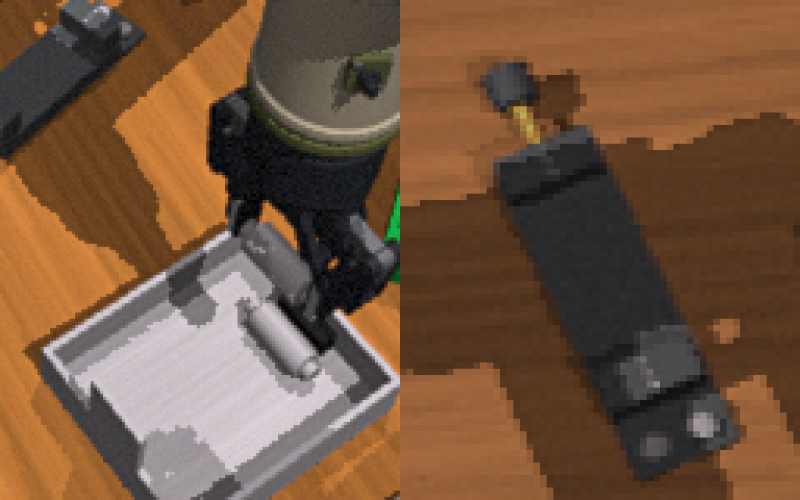

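Run:
```python
from h import *
t=snap('top');s=snap('scene')
import pickle;pickle.dump((s,t),open('n.pkl','wb'))
T=lambda x,y,z:np.round(ray(t,220+(x-400)/6.667,165+y/6.25,z)[:2],1).tolist()
print('knob inner top',T(507,190,42),T(600,157,42),'bottom',T(520,206,20),T(608,168,20))
print('far inner top',T(590,358,42),T(690,328,42))
print('knob outer top',T(497,160,42),T(590,127,42))
print('far end z20',T(642,480,20),T(740,440,20),'z42',T(642,480,42),T(740,440,42))
o=np.zeros((600,800,3),np.uint8);o[:,:400]=cv2.resize(t['frame'][165:255,220:280],(400,600),interpolation=cv2.INTER_CUBIC);o[:,400:]=cv2.resize(s['frame'][210:285,265:345],(400,600),interpolation=cv2.INTER_CUBIC)
o=np.clip(o.astype(float)*1.8+15,0,255).astype(np.uint8);cv2.imwrite('pics/c10.png',o)
```

```text
knob inner top [609.5, -92.1] [620.8, -134.7] bottom [606.5, -95.3] [620.6, -136.6]
far inner top [525.0, -120.7] [534.1, -165.7]
knob outer top [624.6, -89.1] [635.9, -131.7]
far end z20 [468.3, -136.4] [482.2, -181.4] z42 [465.5, -137.4] [479.1, -181.7]
```

View pics/c10.png

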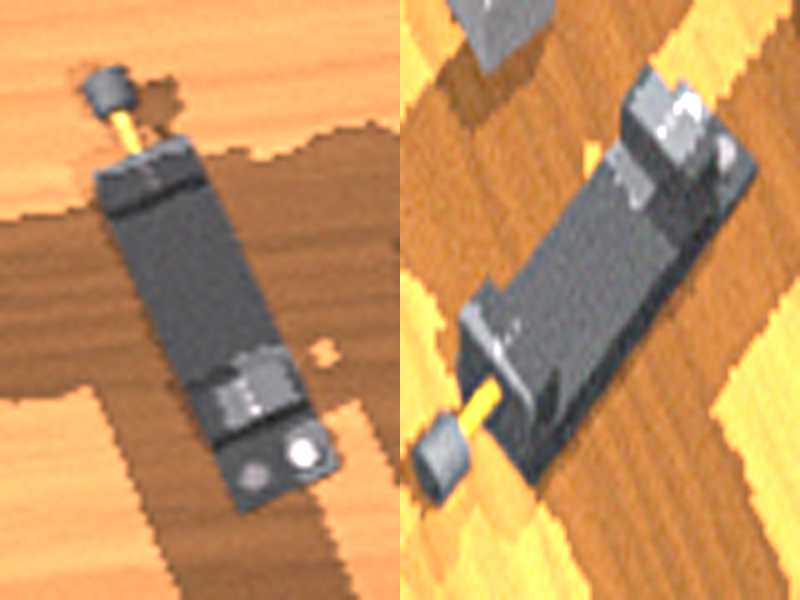

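Run:
```python
from h import *
import pickle;s,t=pickle.load(open('n.pkl','rb'))
T=lambda x,y,z:np.round(ray(t,220+x/6.667,165+y/6.667,z)[:2],1).tolist()
S=lambda x,y,z:np.round(ray(s,265+(x-400)/5,210+y/8,z)[:2],1).tolist()
print('S far inner top',S(623,98,42),S(690,168,42),'outer',S(650,65,42),S(722,135,42))
print('S far end z20',S(758,165,20))
print('S knob inner',S(490,278,42),S(560,365,42),'outer',S(462,315,42),S(535,410,42))
print('S bottom corner knob z0',S(533,487,0),'floor edge',S(550,430,20))
print('T far outer top',T(213,437,42),T(305,398,42),'end',T(240,512,20),T(340,465,20))
print('T knob outer top',T(96,172,42),T(188,135,42),'inner',T(105,208,42),T(203,170,42))
```

```text
S far inner top [533.5, -162.2] [518.3, -123.8] outer [515.5, -167.3] [498.4, -127.4]
S far end z20 [478.9, -123.5]
S knob inner [621.5, -132.5] [607.3, -90.0] outer [639.1, -126.8] [624.7, -81.6]
S bottom corner knob z0 [624.8, -83.4] floor edge [614.8, -85.5]
T far outer top [499.6, -128.3] [512.1, -170.0] end [468.4, -135.5] [484.1, -181.6]
T knob outer top [624.1, -88.6] [636.2, -130.9] inner [607.2, -91.0] [619.5, -135.9]
```

Emit:
{"op": "servo_tool", "data": {
  "plan": [
    [[-0.002,-0.02,0,1.5,0.05],[-0.002,-0.035,0,1.5,0.05],[-0.002,-0.035,0,1.5,0.05],[-0.002,-0.035,0,1.5,0.05],[-0.002,-0.04,0,1.5,0.05],[-0.002,-0.04,0,1.5,0.05],[-0.002,-0.04,0,1.5,0.05],[-0.001,-0.03,0,1,0.05],[0,-0.013,0,0,0.05],[0,0,0,0,0.05]]
  ]
}}

```text
time: 16.95
tool_pos: [539.6, -139.6, 205.2]
tcp_rot: [-179.9, 0.1, 18.3]
ft_force: [0.4, 0.7, -1.5]
finger_gap: 62.3
grip_force: 55.3
```

Emit:
{"op": "servo_tool", "data": {
  "plan": [
    [[0,0,-0.04,0,0.05],[0,0,-0.03,0,0.05],[0,0,-0.02,0,0.05],[0,0,-0.012,0,0.05],[0,0,-0.006,0,0.05],[0,0,0,0,0.05],[0,0,0,0,0.05]]
  ]
}}

```text
time: 17.65
tool_pos: [541.4, -138.2, 100.0]
tcp_rot: [179.9, -0.1, 18.5]
ft_force: [0.3, 0.7, -2.3]
finger_gap: 62.5
grip_force: 55.2
```

Emit:
{"op": "servo_tool", "data": {
  "plan": [
    [[0,0,-0.004,0,0.05],[0,0,-0.002,0,0.05],[0,0,-0.001,0,0.05],[0,0,0,0,0.05]]
  ]
}}

```text
time: 18.05
tool_pos: [541.2, -138.5, 93.2]
tcp_rot: [180.0, -0.1, 18.4]
ft_force: [-2.9, 2.1, 6.7]
finger_gap: 62.1
grip_force: 56.1
```

Emit:
{"op": "servo_tool", "data": {
  "plan": [
    [[-0.001,0,0.001,0,0.05],[-0.001,0,0,0,0.05],[-0.001,-0.001,0,0,0.05],[0,0,0,0,0.05]]
  ]
}}

```text
time: 18.45
tool_pos: [538.5, -138.7, 93.3]
tcp_rot: [-180.0, -0.2, 18.4]
ft_force: [5.2, 5.1, -0.9]
finger_gap: 62.2
grip_force: 55.4
```

Emit:
{"op": "servo_tool", "data": {
  "plan": [
    [[-0.001,0,0,0,0.05],[0,0,0,0,0.05]]
  ]
}}

```text
time: 18.65
tool_pos: [538.3, -138.7, 93.4]
tcp_rot: [180.0, -0.3, 18.4]
ft_force: [9.9, 4.4, -3.5]
finger_gap: 62.4
grip_force: 55.9
```

Emit:
{"op": "servo_tool", "data": {
  "plan": [
    [[-0.001,-0.001,0,0,0.05],[0,0,0,0,0.05]]
  ]
}}

```text
time: 18.85
tool_pos: [538.1, -138.9, 93.5]
tcp_rot: [-180.0, -0.4, 18.4]
ft_force: [13.7, 9.5, -8.0]
finger_gap: 62.2
grip_force: 56.5
```

Emit:
{"op": "servo_tool", "data": {
  "plan": [
    [[0.002,0.001,-0.001,0,0.05],[0,0,0,0,0.07],[0,0,0,0,0.085],[0,0,0,0,0.085],[0,0,0.03,0,0.085],[0,0,0.04,0,0.085],[0,0,0.04,0,0.085],[0,0,0,0,0.085]]
  ]
}}

```text
time: 19.65
tool_pos: [540.7, -140.7, 208.9]
tcp_rot: [179.6, -0.5, 18.4]
ft_force: [0.8, 1.1, 0.9]
finger_gap: 85.0
grip_force: 0.0
```

Emit:
{"op": "servo_tool", "data": {
  "plan": [
    [[-0.001,0.02,0,-1.5,0.085],[-0.001,0.035,0,-1.5,0.085],[-0.001,0.035,0,-1.5,0.085],[-0.001,0.035,0,-1.5,0.085],[-0.001,0.04,0,-1.5,0.085],[-0.001,0.04,0,-1.5,0.085],[-0.001,0.04,0,-1.5,0.085],[0,0.025,0,-1,0.085],[0,0.01,0,0,0.085],[0,0,0,0,0.085]]
  ]
}}

```text
time: 20.65
tool_pos: [530.3, 141.5, 201.4]
tcp_rot: [180.0, 0.0, 7.1]
ft_force: [-1.2, -0.0, -0.9]
finger_gap: 84.7
grip_force: 0.0
```

Run:
```python
from h import *
s=snap('scene');t=snap('top')
import pickle;pickle.dump((s,t),open('e.pkl','wb'))
x=sense();print(x['time'],x['tool_pos'],x['tcp_rot'])
s0,t0=pickle.load(open('d.pkl','rb'))
# did the dish rim move? compare scene crops by phase correlation around tab/corner region
for a,b,(y0,y1,x0,x1) in((s0,s,(310,400,300,360)),(t0,t,(175,240,172,192))):
    g=[cv2.Canny(cv2.cvtColor(q['frame'][y0:y1,x0:x1],6),60,150).astype(np.float32) for q in(a,b)]
    print(cv2.phaseCorrelate(*g))
# roller bright blob in dish, scene
o=np.hstack([cv2.resize(s['frame'][260:400,295:415],(400,467),interpolation=2),cv2.resize(t['frame'][170:265,205:285],(400,467),interpolation=2)])
cv2.imwrite('pics/c11.png',np.clip(o*1.4,0,255).astype(np.uint8))
```

```text
20.75 [530.59013507 139.80517451 201.56965096] [1.79966764e+02 2.74948614e-02 6.97163546e+00]
((0.30913538175726885, -0.3740981630112543), 0.47989976247151694)
((-0.09704943259400345, 0.9355196395467615), 0.5060679773489635)
```

View pics/c11.png

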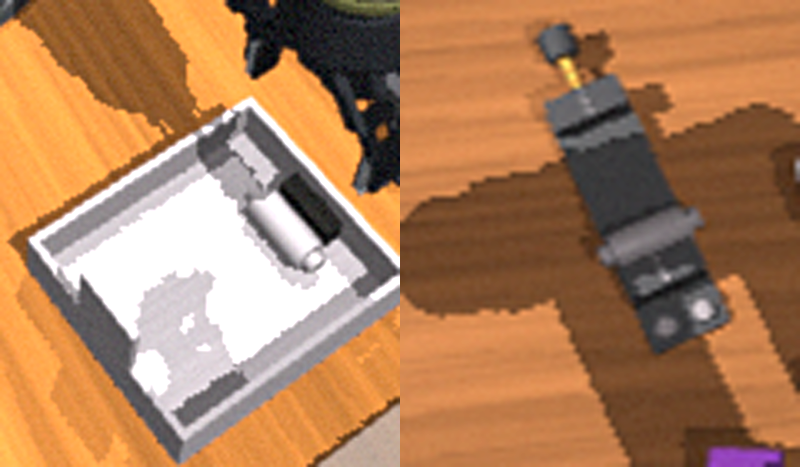

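Emit:
{"op": "servo_tool", "data": {
  "plan": [
    [[0,0,-0.04,0,0.085],[0,0,-0.035,0,0.085],[0,0,-0.025,0,0.085],[0,0,-0.015,0,0.085],[0,0,-0.008,0,0.085],[0,0,0,0,0.085]]
  ]
}}

```text
time: 21.35
tool_pos: [530.5, 139.9, 78.4]
tcp_rot: [180.0, 0.1, 6.9]
ft_force: [-0.8, 0.0, -0.4]
finger_gap: 85.3
grip_force: 0.0
```

Emit:
{"op": "servo_tool", "data": {
  "plan": [
    [[0,0,-0.001,0,0.085],[0,0,0,0,0.05],[0,0,0,0,0.05],[0,0,0,0,0.05],[0,0,0,0,0.05],[0,0,0,0,0.05],[0,0,0,0,0.05]]
  ],
  "force": 50
}}

```text
time: 22.05
tool_pos: [531.8, 140.8, 79.8]
tcp_rot: [180.0, -0.2, 7.0]
ft_force: [-1.2, -2.0, 7.4]
finger_gap: 62.4
grip_force: 53.6
```

Emit:
{"op": "servo_tool", "data": {
  "plan": [
    [[0,0,0.005,0,0.05],[0,0,0.015,0,0.05],[0,0,0.03,0,0.05],[0,0,0.04,0,0.05],[0,0,0.035,0,0.05],[0,0,0,0,0.05]]
  ]
}}

```text
time: 22.65
tool_pos: [533.9, 141.4, 210.8]
tcp_rot: [-180.0, -0.7, 7.0]
ft_force: [0.8, -0.2, -1.1]
finger_gap: 62.0
grip_force: 55.3
```

Emit:
{"op": "servo_tool", "data": {
  "plan": [
    [[0.003,-0.02,0,1.5,0.05],[0.004,-0.035,0,1.5,0.05],[0.005,-0.035,0,1.5,0.05],[0.005,-0.035,0,1.5,0.05],[0.005,-0.04,0,1.5,0.05],[0.005,-0.04,0,1.5,0.05],[0.005,-0.035,0,1.5,0.05],[0.003,-0.02,0,1,0.05],[0,-0.01,0,0,0.05],[0,0,0,0,0.05]]
  ]
}}

```text
time: 23.65
tool_pos: [565.3, -130.1, 202.8]
tcp_rot: [-180.0, 0.0, 18.3]
ft_force: [0.0, 0.4, -2.0]
finger_gap: 62.4
grip_force: 55.3
```

Emit:
{"op": "servo_tool", "data": {
  "plan": [
    [[0,0,-0.04,0,0.05],[0,0,-0.03,0,0.05],[0,0,-0.018,0,0.05],[0,0,-0.01,0,0.05],[0,0,-0.005,0,0.05],[0,0,0,0,0.05],[0,0,0,0,0.05]]
  ]
}}

```text
time: 24.35
tool_pos: [566.5, -129.3, 101.3]
tcp_rot: [179.9, -0.1, 18.5]
ft_force: [-0.8, -0.1, -1.7]
finger_gap: 61.9
grip_force: 55.2
```

Emit:
{"op": "servo_tool", "data": {
  "plan": [
    [[0,0,-0.004,0,0.05],[0,0,-0.002,0,0.05],[0,0,0,0,0.05]]
  ]
}}

```text
time: 24.65
tool_pos: [566.3, -129.5, 94.9]
tcp_rot: [180.0, -0.1, 18.4]
ft_force: [-0.3, -0.3, 3.0]
finger_gap: 62.5
grip_force: 55.7
```

Emit:
{"op": "servo_tool", "data": {
  "plan": [
    [[0,0,-0.001,0,0.05],[0,0,0,0,0.05]]
  ]
}}

```text
time: 24.85
tool_pos: [566.4, -129.5, 94.8]
tcp_rot: [180.0, -0.1, 18.5]
ft_force: [-4.5, 2.0, 11.7]
finger_gap: 62.5
grip_force: 56.7
```

Touching the floor. Raise 1 mm and slide toward roller 1.

Emit:
{"op": "servo_tool", "data": {
  "plan": [
    [[-0.001,0,0.001,0,0.05],[-0.001,-0.001,0,0,0.05],[-0.001,0,0,0,0.05],[0,0,0,0,0.05]]
  ]
}}

```text
time: 25.25
tool_pos: [563.6, -130.6, 94.9]
tcp_rot: [179.9, -0.1, 18.5]
ft_force: [2.3, 1.7, 5.4]
finger_gap: 62.4
grip_force: 56.0
```

Emit:
{"op": "servo_tool", "data": {
  "plan": [
    [[-0.001,0,0,0,0.05],[-0.001,-0.001,0,0,0.05],[0,0,0,0,0.05]]
  ]
}}

```text
time: 25.55
tool_pos: [561.6, -131.5, 94.9]
tcp_rot: [179.9, -0.1, 18.5]
ft_force: [1.8, 1.5, 5.6]
finger_gap: 62.1
grip_force: 56.1
```

Emit:
{"op": "servo_tool", "data": {
  "plan": [
    [[-0.001,0,0,0,0.05],[0,0,0,0,0.05]]
  ]
}}

```text
time: 25.75
tool_pos: [561.3, -131.5, 94.9]
tcp_rot: [179.9, -0.2, 18.4]
ft_force: [7.1, 1.9, 2.1]
finger_gap: 62.3
grip_force: 55.7
```

Emit:
{"op": "servo_tool", "data": {
  "plan": [
    [[-0.001,-0.001,0,0,0.05],[0,0,0,0,0.05]]
  ]
}}

```text
time: 25.95
tool_pos: [561.1, -131.8, 94.9]
tcp_rot: [179.9, -0.3, 18.4]
ft_force: [12.5, 5.6, -1.6]
finger_gap: 62.2
grip_force: 55.4
```

Emit:
{"op": "servo_tool", "data": {
  "plan": [
    [[-0.001,0,0,0,0.05],[0,0,0,0,0.05]]
  ]
}}

```text
time: 26.15
tool_pos: [560.8, -131.7, 95.2]
tcp_rot: [179.9, -0.4, 18.5]
ft_force: [17.1, 6.1, -3.5]
finger_gap: 62.1
grip_force: 55.2
```

Emit:
{"op": "servo_tool", "data": {
  "plan": [
    [[0.002,0.001,0,0,0.05],[0,0,0,0,0.07],[0,0,0,0,0.085],[0,0,0,0,0.085],[0,0,0.03,0,0.085],[0,0,0.04,0,0.085],[0,0,0.035,0,0.085],[0,0,0,0,0.085]]
  ]
}}

```text
time: 26.95
tool_pos: [562.3, -132.4, 205.1]
tcp_rot: [179.7, -0.4, 18.5]
ft_force: [0.2, -0.8, -0.8]
finger_gap: 84.8
grip_force: 0.0
```

Emit:
{"op": "servo_tool", "data": {
  "plan": [
    [[0,-0.01,0,7.85,0.085],[0,-0.014,0,7.85,0.085],[0,-0.014,0,7.85,0.085],[-0.001,-0.014,0,7.85,0.085],[-0.001,-0.014,0,7.85,0.085],[-0.001,-0.014,0,7.85,0.085],[-0.001,-0.014,0,7.85,0.085],[-0.001,-0.014,0,7.85,0.085],[0,-0.014,0,7.85,0.085],[0,-0.01,0,7.85,0.085]]
  ]
}}

```text
time: 27.95
tool_pos: [553.8, -264.1, 197.7]
tcp_rot: [-179.9, -0.0, 97.2]
ft_force: [0.6, -0.1, 0.0]
finger_gap: 84.9
grip_force: 0.0
```

Emit:
{"op": "servo_tool", "data": {
  "plan": [
    [[0,0,-0.03,0,0.085],[0,0,-0.015,0,0.085],[0,0,0,0,0.085],[0,0,0,0,0.085]]
  ]
}}

```text
time: 28.35
tool_pos: [554.1, -262.8, 153.2]
tcp_rot: [-179.9, -0.1, 96.9]
ft_force: [-0.2, -1.0, 0.5]
finger_gap: 84.9
grip_force: 0.0
```

Run:
```python
from h import *
import pickle
s=snap('scene');t=snap('top');pickle.dump((s,t),open('f.pkl','wb'))
x=sense();print(x['time'],x['tool_pos'],x['tcp_rot'])
for n,z in(('top',t),('scene',s)):
    f=z['frame'].astype(int);m=((f.min(2)>130)&(f.max(2)-f.min(2)<35)).astype(np.uint8)
    for q in cv2.findContours(m,0,2)[0]:
        if cv2.contourArea(q)<30: continue
        W=np.array([ray(z,u,v,45)[:2] for u,v in q[:,0]],np.float32);R=cv2.minAreaRect(W)
        if 400<R[0][0]<650 and -420<R[0][1]<-200: print(n,np.round(R[0]),np.round(R[1]),round(R[2],1))
```

```text
28.45 [ 555.14027717 -263.37078743  154.95382062] [1.79940693e+02 4.40148899e-02 9.69635647e+01]
top [ 407. -221.] [10. 50.] 60.0
top [ 437. -351.] [17. 35.] 82.1
top [ 552. -245.] [38. 20.] 7.1
scene [ 558. -263.] [42. 62.] 6.2
scene [ 436. -258.] [17. 60.] 6.3
```

Emit:
{"op": "servo_tool", "data": {
  "plan": [
    [[0.002,0,-0.025,0,0.085],[0,0,-0.02,0,0.085],[0,0,-0.01,0,0.085],[0,0,0,0,0.085],[0,0,0,0,0.06],[0,0,0,0,0.05],[0,0,0,0,0.025],[0,0,0,0,0.025],[0,0,0,0,0.025],[0,0,0,0,0.025]]
  ],
  "force": 40
}}

```text
time: 29.45
tool_pos: [557.4, -263.9, 100.5]
tcp_rot: [179.9, 0.1, 97.0]
ft_force: [-1.1, 0.3, 5.8]
finger_gap: 40.9
grip_force: 42.2
```

Run:
```python
from h import *
x=sense();print(x['time'],x['tool_pos'],x['tcp_rot'],x['ft_force'],x['finger_gap'],x['grip_force'])
```

```text
29.45 [ 557.35483959 -263.85820238  100.47379669] [1.79899007e+02 8.40404367e-02 9.69561432e+01] [-1.12863539  0.32320243  5.81435273] 40.86680652262285 42.22405135631561
```

Run:
```python
from h import *
import pickle
s,t=pickle.load(open('f.pkl','rb'))
T=lambda im,x,y,z:np.round(ray(im,x,y,z)[:2],1).tolist()
a=cv2.resize(t['frame'][170:245,225:280],(396,540),interpolation=cv2.INTER_CUBIC);b=cv2.resize(s['frame'][212:282,268:338],(400,540),interpolation=cv2.INTER_CUBIC)
o=np.hstack([a,b]);o=np.clip(o.astype(float)*1.8+15,0,255).astype(np.uint8);cv2.imwrite('pics/c12.png',o)
```

```text
(no output)
```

View pics/c12.png

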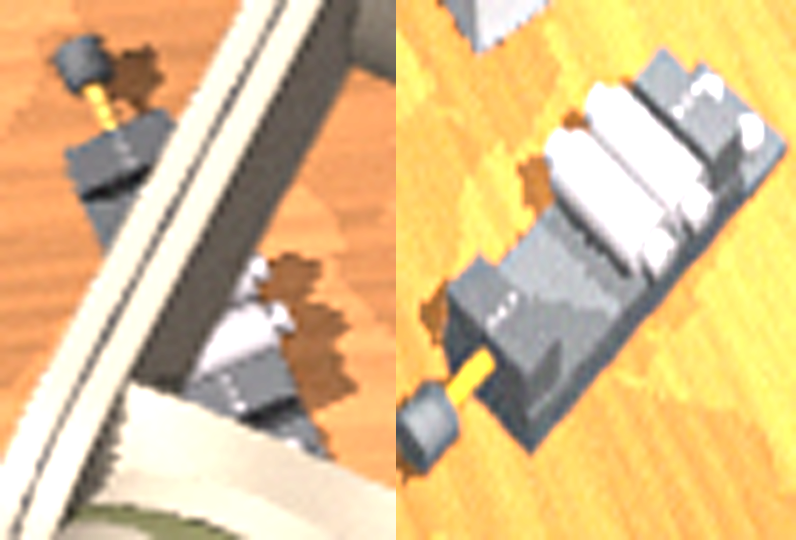

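Run:
```python
from h import *
import pickle
s,t=pickle.load(open('f.pkl','rb'))
S=lambda x,y,z:ray(s,268+(x-396)/5.714,212+y/7.714,z)[:2]
c=np.array([569.5,-128.5]);a=np.radians(18.5);M=np.array([[np.cos(a),np.sin(a)],[-np.sin(a),np.cos(a)]])
for n,p in dict(farin=[(635,90,42),(718,165,42)],farout=[(662,50,42),(740,135,42)],knobin=[(483,258,42),(562,335,42)],knobout=[(448,290,42),(527,372,42)],r1=[(697,212,32),(597,95,32)],r2=[(660,250,32),(562,140,32)]).items():
    w=[S(*q) for q in p];print(n,[np.round(M@(v-c),1).tolist() for v in w],np.round(np.mean(w,0),1), 'yaw',round(np.degrees(np.arctan2(*(w[0]-w[1])[[0,1]])),1))
t=np.array
T=[ray(pickle.load(open('f.pkl','rb'))[1],225+x/7.2,170+y/7.2,42)[:2] for x,y in[(66,155),(163,112),(80,193)]]
print([np.round(M@(v-c),1).tolist() for v in T])
```

```text
farin [[-42.0, -17.2], [-43.8, 27.8]] [ 527.1 -137.1] yaw 159.1
farout [[-61.9, -19.7], [-59.0, 26.7]] [ 511.  -144.3] yaw 165.0
knobin [[49.1, -18.5], [47.5, 24.3]] [ 614.4 -110.5] yaw 159.4
knobout [[67.5, -20.6], [66.9, 23.2]] [ 632.8 -105.9] yaw 160.8
r1 [[-30.1, 28.8], [-35.4, -32.8]] [ 539.1 -140.8] yaw -13.6
r2 [[-8.7, 27.3], [-11.9, -31.3]] [ 560.4 -133.7] yaw -15.4
[[62.7, 22.1], [62.4, -21.5], [45.5, 23.4]]
```

Emit:
{"op": "servo_tool", "data": {
  "plan": [
    [[0,0,0.005,0,0.025],[0,0,0.02,0,0.025],[0,0,0.035,0,0.025],[0.004,0.02,0.03,1.5,0.025],[0.006,0.022,0,2,0.025],[0.006,0.025,0,2,0.025],[0.006,0.025,0,2,0.025],[0.006,0.025,0,2,0.025],[0.005,0.02,0,2,0.025],[0.002,0.008,0,0,0.025]]
  ]
}}

```text
time: 30.45
tool_pos: [591.5, -116.3, 188.5]
tcp_rot: [-180.0, -0.1, 108.6]
ft_force: [-0.1, -0.0, -2.5]
finger_gap: 40.8
grip_force: 41.4
```

Emit:
{"op": "servo_tool", "data": {
  "plan": [
    [[0,0,-0.02,0,0.025],[0,0,-0.01,0,0.025],[0,0,0,0,0.025],[0,0,0,0,0.025]]
  ]
}}

```text
time: 30.85
tool_pos: [591.2, -118.8, 158.6]
tcp_rot: [-179.9, -0.0, 108.4]
ft_force: [0.3, 0.3, -2.5]
finger_gap: 41.0
grip_force: 41.3
```

Run:
```python
from h import *
p=[];
x=sense();print(x['time'],x['tool_pos'],x['tcp_rot'],x['ft_force'],x['finger_gap'],x['grip_force'])
```

```text
30.85 [ 591.19806847 -118.8110831   158.60445137] [-1.79940882e+02 -3.24955871e-02  1.08400733e+02] [ 0.32762903  0.27601644 -2.47552783] 40.990881848547495 41.250073313713074
```

Emit:
{"op": "servo_tool", "data": {
  "plan": [
    [[0.001,0,-0.006,0,0.025],[0,0,-0.004,0,0.025],[0,0,-0.003,0,0.025],[0,0,0,0,0.025]]
  ]
}}

```text
time: 31.25
tool_pos: [592.2, -118.3, 145.2]
tcp_rot: [-179.9, -0.0, 108.4]
ft_force: [-0.2, -0.3, -2.8]
finger_gap: 41.0
grip_force: 41.4
```

Emit:
{"op": "servo_tool", "data": {
  "plan": [
    [[0,0,-0.002,0,0.025],[0,0,-0.001,0,0.025],[0,0,0,0,0.025]]
  ]
}}

```text
time: 31.55
tool_pos: [592.6, -118.3, 142.8]
tcp_rot: [-180.0, -0.0, 108.5]
ft_force: [0.2, -0.4, -3.5]
finger_gap: 41.0
grip_force: 41.4
```

Emit:
{"op": "servo_tool", "data": {
  "plan": [
    [[0,0,-0.001,0,0.025],[0,0,-0.001,0,0.025],[0,0,0,0,0.025]]
  ]
}}

```text
time: 31.85
tool_pos: [592.5, -118.3, 140.7]
tcp_rot: [-180.0, -0.0, 108.5]
ft_force: [-0.4, -0.2, -3.0]
finger_gap: 41.2
grip_force: 41.4
```

Emit:
{"op": "servo_tool", "data": {
  "plan": [
    [[0,0,-0.001,0,0.025],[0,0,-0.001,0,0.025],[0,0,0,0,0.025]]
  ]
}}

```text
time: 32.15
tool_pos: [592.5, -118.3, 138.7]
tcp_rot: [-180.0, -0.0, 108.5]
ft_force: [0.4, -0.1, -4.3]
finger_gap: 41.0
grip_force: 41.4
```

Emit:
{"op": "servo_tool", "data": {
  "plan": [
    [[0,0,-0.001,0,0.025],[0,0,-0.001,0,0.025],[0,0,0,0,0.025]]
  ]
}}

```text
time: 32.45
tool_pos: [592.5, -118.3, 136.7]
tcp_rot: [-180.0, -0.0, 108.5]
ft_force: [0.5, -0.8, -3.3]
finger_gap: 41.1
grip_force: 41.4
```

Emit:
{"op": "servo_tool", "data": {
  "plan": [
    [[0,0,-0.001,0,0.025],[0,0,-0.001,0,0.025],[0,0,0,0,0.025]]
  ]
}}

```text
time: 32.75
tool_pos: [592.5, -118.3, 134.7]
tcp_rot: [-180.0, -0.0, 108.5]
ft_force: [-0.1, -0.0, -2.4]
finger_gap: 41.0
grip_force: 41.4
```

Emit:
{"op": "servo_tool", "data": {
  "plan": [
    [[0,0,-0.002,0,0.025],[0,0,-0.002,0,0.025],[0,0,-0.002,0,0.025],[0,0,0,0,0.025]]
  ]
}}

```text
time: 33.15
tool_pos: [592.3, -118.3, 128.3]
tcp_rot: [-180.0, -0.0, 108.5]
ft_force: [0.4, -0.4, -3.1]
finger_gap: 41.3
grip_force: 41.4
```

Emit:
{"op": "servo_tool", "data": {
  "plan": [
    [[0,0,-0.002,0,0.025],[0,0,-0.002,0,0.025],[0,0,-0.002,0,0.025],[0,0,0,0,0.025]]
  ]
}}

```text
time: 33.55
tool_pos: [592.3, -118.3, 122.4]
tcp_rot: [-180.0, -0.0, 108.5]
ft_force: [-0.2, -0.7, -3.8]
finger_gap: 41.2
grip_force: 41.4
```

Emit:
{"op": "servo_tool", "data": {
  "plan": [
    [[0,0,-0.001,0,0.025],[0,0,-0.001,0,0.025],[0,0,0,0,0.025]]
  ]
}}

```text
time: 33.85
tool_pos: [592.5, -118.3, 120.7]
tcp_rot: [-180.0, -0.0, 108.5]
ft_force: [0.3, -0.2, -2.3]
finger_gap: 40.9
grip_force: 41.4
```

Emit:
{"op": "servo_tool", "data": {
  "plan": [
    [[0,0,-0.001,0,0.025],[0,0,0,0,0.025]]
  ]
}}

```text
time: 34.05
tool_pos: [592.7, -118.3, 120.5]
tcp_rot: [180.0, 0.0, 108.5]
ft_force: [-2.6, 0.8, 2.9]
finger_gap: 41.1
grip_force: 41.9
```

Emit:
{"op": "servo_tool", "data": {
  "plan": [
    [[0,0,-0.001,0,0.025],[0,0,0,0,0.025]]
  ]
}}

```text
time: 34.25
tool_pos: [592.8, -118.3, 120.4]
tcp_rot: [180.0, 0.0, 108.5]
ft_force: [-8.1, 1.5, 11.1]
finger_gap: 41.1
grip_force: 42.9
```

Emit:
{"op": "servo_tool", "data": {
  "plan": [
    [[0,0,0.001,0,0.055],[0,0,0,0,0.06],[0,0,0,0,0.06],[0,0,0.03,0,0.06],[0,0,0.04,0,0.06],[0,0,0.03,0,0.06],[0,0,0,0,0.06]]
  ]
}}

```text
time: 34.95
tool_pos: [595.5, -119.1, 226.1]
tcp_rot: [179.5, 0.3, 108.5]
ft_force: [1.2, 0.1, 1.4]
finger_gap: 60.2
grip_force: 0.0
```

Run:
```python
from h import *
import pickle
s=snap('scene');t=snap('top');pickle.dump((s,t),open('g.pkl','wb'))
x=sense();print(x['time'],x['tool_pos'])
s0,t0=pickle.load(open('d.pkl','rb'))
print('lid proj',proj(s,(588,347,32)),proj(t,(588,347,32)))
# black handle bar (z=39 top) in top view
f=t['frame'].astype(int)
u,v=[int(k) for k in proj(t,(588,347,32))]
sub=f[v-40:v+40,max(u-50,0):u+50];m=(sub.max(2)<60).astype(np.uint8)
for q in cv2.findContours(m,0,2)[0]:
    if cv2.contourArea(q)<40: continue
    W=np.array([ray(t,a+max(u-50,0),b+v-40,38)[:2] for a,b in q[:,0]],np.float32);print('dark',cv2.minAreaRect(W))
for nm,a,b,(y0,y1,x0,x1) in(('s',s0,s,(275,410,295,425)),('t',t0,t,(170,255,115,200))):
    g=[cv2.cvtColor(q['frame'][y0:y1,x0:x1],6).astype(np.float32) for q in(a,b)];print(nm,cv2.phaseCorrelate(*g))
# packer D bright top at z=65
for n,z in(('top',t),('scene',s)):
    f=z['frame'].astype(int);m=((f.min(2)>130)&(f.max(2)-f.min(2)<35)).astype(np.uint8)
    for q in cv2.findContours(m,0,2)[0]:
        if cv2.contourArea(q)<30: continue
        W=np.array([ray(z,u,v,65)[:2] for u,v in q[:,0]],np.float32);R=cv2.minAreaRect(W)
        if 500<R[0][0]<650 and -170<R[0][1]<-80: print(n,np.round(R[0]),np.round(R[1]),round(R[2],1))
```

```text
35.05 [ 593.16281153 -118.52199427  220.81365235]
lid proj [np.float64(419.83996328145963), np.float64(428.45188304281896)] [np.float64(88.54567005424235), np.float64(220.000411133612)]
dark ((586.3302001953125, 341.49066162109375), (19.717613220214844, 85.11595153808594), 6.377068519592285)
dark ((581.144287109375, 216.25596618652344), (26.666654586791992, 167.9495849609375), 87.36857604980469)
s ((0.5514005993539968, 0.6834837041919002), 0.47305788775366847)
t ((0.31491666298958876, -0.06081791027970951), 0.47970006507120017)
top [ 533. -137.] [10. 48.] 15.6
top [ 558. -142.] [11. 42.] 14.4
scene [ 589. -114.] [49. 72.] 18.1
scene [ 551. -121.] [19. 62.] 16.1
```

Emit:
{"op": "servo_tool", "data": {
  "plan": [
    [[0,0.03,0,-1.5,0.05],[0,0.045,0,-2,0.05],[-0.001,0.045,0,-2,0.05],[-0.001,0.045,0,-2,0.05],[-0.001,0.045,0,-2,0.05],[-0.001,0.045,0,-2,0.05],[0,0.045,0,0,0.05],[0,0.045,0,0,0.05],[0,0.045,0,0,0.05],[0,0.045,0,0,0.05]]
  ]
}}

```text
time: 36.05
tool_pos: [587.4, 318.1, 217.3]
tcp_rot: [-179.8, 0.1, 97.0]
ft_force: [1.1, -1.5, 0.5]
finger_gap: 49.8
grip_force: 0.0
```

Emit:
{"op": "servo_tool", "data": {
  "plan": [
    [[0,0.03,-0.01,0,0.05],[0,0,-0.03,0,0.05],[0,0,-0.02,0,0.05],[0,0,0,0,0.05],[0,0,0,0,0.05]]
  ]
}}

```text
time: 36.55
tool_pos: [587.7, 346.1, 158.1]
tcp_rot: [-179.8, 0.1, 97.0]
ft_force: [1.2, -0.3, 0.9]
finger_gap: 50.0
grip_force: 0.0
```

Run:
```python
from h import *
x=sense();print(x['time'],x['tool_pos'],x['tcp_rot'],x['finger_gap'])
s=snap('scene');t=snap('top');import pickle;pickle.dump((s,t),open('k.pkl','wb'))
s0,t0=pickle.load(open('g.pkl','rb'))
for nm,a,b,(y0,y1,x0,x1) in(('s',s0,s,(275,410,295,425)),('t',t0,t,(170,255,115,200))):
    g=[cv2.cvtColor(q['frame'][y0:y1,x0:x1],6).astype(np.float32) for q in(a,b)];print(nm,cv2.phaseCorrelate(*g))
```

```text
36.55 [587.70418638 346.1305077  158.0689399 ] [-1.79809601e+02  6.67048588e-02  9.69524398e+01] 50.004373562782355
s ((0.40329619150899987, 0.5107280212614), 0.5010394254666134)
t ((-0.11875332434674846, -0.02856032592923441), 0.37853725144892564)
```

Emit:
{"op": "servo_tool", "data": {
  "plan": [
    [[0.001,0.001,-0.03,0,0.05],[0,0,-0.02,0,0.05],[0,0,-0.01,0,0.05],[0,0,-0.004,0,0.05],[0,0,0,0,0.05]]
  ]
}}

```text
time: 37.15
tool_pos: [590.0, 347.7, 96.6]
tcp_rot: [180.0, -0.0, 96.9]
ft_force: [0.3, -0.2, -0.0]
finger_gap: 49.6
grip_force: 0.0
```

Emit:
{"op": "servo_tool", "data": {
  "plan": [
    [[0,0,0,0,0],[0,0,0,0,0],[0,0,0,0,0],[0,0,0,0,0],[0,0,0,0,0]]
  ],
  "force": 60
}}

```text
time: 37.65
tool_pos: [590.4, 348.1, 97.5]
tcp_rot: [179.9, -0.0, 97.0]
ft_force: [-0.7, 0.1, 7.3]
finger_gap: 12.5
grip_force: 61.7
```

Emit:
{"op": "servo_tool", "data": {
  "plan": [
    [[0,0,0.005,0,0],[0,0,0.02,0,0],[0,0,0.04,0,0],[0,0,0.045,0,0],[0,-0.03,0.02,0,0],[-0.001,-0.045,0,0,0],[-0.001,-0.045,0,0,0],[0,-0.045,0,0,0],[0,-0.035,0,0,0],[0,0,0,0,0]]
  ]
}}

```text
time: 38.65
tool_pos: [587.3, 143.2, 225.5]
tcp_rot: [-179.9, 0.1, 96.7]
ft_force: [-0.3, 0.8, -3.3]
finger_gap: 12.2
grip_force: 60.7
```

Emit:
{"op": "servo_tool", "data": {
  "plan": [
    [[0,0,-0.04,0,0],[0,0,-0.02,0,0],[0,0,-0.01,0,0],[0,0,0,0,0],[0,0,0,0,0]]
  ]
}}

```text
time: 39.15
tool_pos: [586.9, 148.1, 156.0]
tcp_rot: [-179.9, 0.0, 97.0]
ft_force: [-6.3, -1.8, 3.7]
finger_gap: 12.1
grip_force: 99.1
```

Emit:
{"op": "servo_tool", "data": {
  "plan": [
    [[0,0,0.015,0,0],[0,0,0.025,0,0],[-0.001,0,0,0,0],[-0.001,0,0,0,0],[0,0,0,0,0]]
  ]
}}

```text
time: 39.65
tool_pos: [584.9, 147.8, 194.8]
tcp_rot: [-179.9, -0.0, 97.0]
ft_force: [0.3, 0.3, -2.9]
finger_gap: 12.5
grip_force: 89.1
```

Run:
```python
from h import *
x=sense();print(x['time'],x['tool_pos'],x['tcp_rot'],x['ft_force'],x['wrist_torque'],x['finger_gap'],x['grip_force'])
import pickle
s=snap('scene');t=snap('top');pickle.dump((s,t),open('m.pkl','wb'))
s0,t0=pickle.load(open('k.pkl','rb'))
for nm,a,b,(y0,y1,x0,x1) in(('s',s0,s,(345,410,300,345)),('t',t0,t,(178,245,176,195)),('s2',s0,s,(275,330,380,425))):
    g=[cv2.cvtColor(q['frame'][y0:y1,x0:x1],6).astype(np.float32) for q in(a,b)];print(nm,cv2.phaseCorrelate(*g))
# lid tilt: black handle in scene
f=s['frame'];print('tabs: bright pixels near lid tab/ dish tab')
for nm,p in(('dishtab',(671,155.5,82)),('lidtab if ok',(588-2+79.5,147+9.5,14+82+46-36))): print(nm,np.round(proj(s,p)),np.round(proj(t,p)))
```

```text
39.65 [584.87062352 147.80158328 194.78831338] [-1.79909819e+02 -1.16332458e-03  9.69705282e+01] [ 0.27162714  0.32775174 -2.88992133] [-0.00386711  0.03443178  0.03927038] 12.473724194301385 89.11657065153122
s ((0.20548485321021914, 0.14187773143967064), 0.7311650040708942)
t ((0.18712347284370345, -0.02532392768808478), 0.5812449640697903)
s2 ((0.041372720862295154, -0.042741084363242976), 0.39050721292142515)
tabs: bright pixels near lid tab/ dish tab
dishtab [329. 349.] [147. 181.]
lidtab if ok [332. 343.] [144. 181.]
```

Emit:
{"op": "servo_tool", "data": {
  "plan": [
    [[0,0,0,0,0],[0,0,0,0,0],[0,0,-0.015,0,0],[0,0,0,0,0]]
  ],
  "force": 60
}}

```text
time: 40.15
tool_pos: [584.2, 147.4, 177.8]
tcp_rot: [-179.8, 0.0, 97.0]
ft_force: [-0.4, 0.1, -3.2]
finger_gap: 12.3
grip_force: 89.0
```

Emit:
{"op": "servo_tool", "data": {
  "plan": [
    [[0,0,-0.006,0,0],[0,0,-0.004,0,0],[0,0,0,0,0],[0,0,0,0,0]]
  ]
}}

```text
time: 40.55
tool_pos: [585.6, 147.7, 170.8]
tcp_rot: [-180.0, -0.0, 97.0]
ft_force: [-0.2, -0.7, -2.2]
finger_gap: 12.2
grip_force: 88.9
```

Run:
```python
from h import *
import pickle
s=snap('scene');t=snap('top');pickle.dump((s,t),open('m2.pkl','wb'))
x=sense();c=x['tool_pos'];print(c)
zo=36+c[2]-132.5
a=np.radians(7);n=np.array([np.cos(a),np.sin(a)]);y=np.array([-n[1],n[0]])
P=lambda lx,ly,lz:(*(c[:2]+lx*n+ly*y),zo+lz)
for nm,im in(('s',s),('t',t)):
    print(nm,'lidtab pred',[np.round(proj(im,P(81,k,46)),1).tolist() for k in(-25,0,25)],'dishtab',[np.round(proj(im,(*(np.array([587,146.5])+87.5*n+k*y),82)),1).tolist() for k in(-25,25)])
    print(nm,'lid corners',[np.round(proj(im,P(i,j,9)),1).tolist() for i,j in((86,75),(-86,75),(-86,-75),(86,-75))])
    u,v=[int(k) for k in proj(im,P(84,0,30))]
    g=cv2.cvtColor(im['frame'],6)[v-26:v+26,u-26:u+26]
    m=(g>200).astype(np.uint8)
    k,lab,st,cen=cv2.connectedComponentsWithStats(m)
    for i in range(1,k):
        if st[i,4]>5: print('bright box',(st[i,0]+u-26,st[i,1]+v-26,st[i,2],st[i,3],st[i,4]))
```

```text
[585.82150262 147.69975813 171.27808959]
s lidtab pred [[324.4, 329.8], [332.6, 339.9], [341.0, 350.2]] dishtab [[320.0, 340.6], [335.9, 360.8]]
s lid corners [[354.4, 381.5], [422.2, 332.4], [371.9, 278.9], [306.3, 320.9]]
bright box (np.int32(326), np.int32(324), np.int32(18), np.int32(21), np.int32(50))
bright box (np.int32(304), np.int32(332), np.int32(5), np.int32(5), np.int32(6))
t lidtab pred [[150.6, 177.2], [141.8, 179.2], [132.9, 181.3]] dishtab [[154.8, 178.3], [137.7, 182.3]]
t lid corners [[119.9, 187.0], [129.7, 245.2], [182.7, 232.6], [171.4, 175.2]]
```

Run:
```python
from h import *
import pickle
a=np.radians(7);n=np.array([np.cos(a),np.sin(a)]);y=np.array([-n[1],n[0]])
def run(im,c,zo,thr=200):
    P=lambda lx,ly,lz:(*(np.array(c)+lx*n+ly*y),zo+lz)
    print('pred tab top',[np.round(proj(im,P(81,k,46)),1).tolist() for k in(-25,25)],'bar ends',[np.round(proj(im,P(0,k,39)),1).tolist() for k in(-40,40)])
    u,v=[int(k) for k in proj(im,P(81,0,40))]
    g=cv2.cvtColor(im['frame'],6)[v-26:v+26,u-26:u+26]
    k,lab,st,cen=cv2.connectedComponentsWithStats((g>thr).astype(np.uint8))
    for i in range(1,k):
        if st[i,4]>8: print('   bright',(st[i,0]+u-26,st[i,1]+v-26,st[i,2],st[i,3],st[i,4]))
    u,v=[int(k) for k in proj(im,P(0,20,39))]
    m=(im['frame'][v-20:v+26,u-20:u+26].max(2)<45).astype(np.uint8)
    print('   dark x max,y max',(np.argwhere(m).max(0)+[v-20,u-20]).tolist())
s0=pickle.load(open('scene0.pkl','rb'));run(s0,(586.5,146.5),36)
g=pickle.load(open('g.pkl','rb'));run(g[1],(588.5,347),0)
k=pickle.load(open('k.pkl','rb'))
m=pickle.load(open('m2.pkl','rb'))
for z in(36+38.5,):run(m[0],(585.8,147.7),z)
# depth sensitivity
im=m[0];p=np.array([666,157,121.]);b=np.array(proj(im,p))
print([np.round(np.array(proj(im,p+d))-b,2).tolist() for d in np.eye(3)*10])
```

```text
pred tab top [[322.9, 338.7], [338.8, 358.8]] bar ends [[349.9, 313.5], [376.0, 343.7]]
   bright (np.int32(321), np.int32(340), np.int32(17), np.int32(20), np.int32(45))
   dark x max,y max [351, 375]
pred tab top [[90.8, 190.8], [74.0, 194.7]] bar ends [[101.0, 216.3], [73.8, 222.6]]
   dark x max,y max [225, 104]
pred tab top [[324.4, 329.8], [341.0, 350.3]] bar ends [[352.2, 304.3], [379.2, 335.0]]
   bright (np.int32(326), np.int32(324), np.int32(18), np.int32(21), np.int32(50))
   dark x max,y max [342, 382]
[[-4.61, 2.33], [2.78, 4.43], [0.33, -2.44]]
```

Emit:
{"op": "servo_tool", "data": {
  "plan": [
    [[0,0,0.03,0,0],[0,0,0.03,0,0],[0,0.03,0,0,0],[0,0.045,0,0,0],[0,0.045,0,0,0],[0,0.045,0,0,0],[0,0.035,0,0,0],[0,0,-0.04,0,0],[0,0,-0.04,0,0],[0,0,-0.02,0,0]]
  ]
}}

```text
time: 41.65
tool_pos: [583.6, 347.4, 126.6]
tcp_rot: [-179.7, 0.1, 97.0]
ft_force: [0.5, -1.1, -3.6]
finger_gap: 12.4
grip_force: 88.9
```

Emit:
{"op": "servo_tool", "data": {
  "plan": [
    [[0,0,0,0,0],[0,0,-0.003,0,0],[0,0,-0.004,0,0],[0,0,-0.004,0,0],[0,0,-0.004,0,0],[0,0,-0.004,0,0],[0,0,0,0,0]]
  ],
  "force": 25
}}

```text
time: 42.35
tool_pos: [585.4, 347.5, 111.4]
tcp_rot: [-180.0, 0.0, 97.0]
ft_force: [0.3, 0.7, -2.5]
finger_gap: 12.0
grip_force: 88.2
```

Emit:
{"op": "servo_tool", "data": {
  "plan": [
    [[0,0,-0.003,0,0],[0,0,-0.003,0,0],[0,0,0,0,0]]
  ]
}}

```text
time: 42.65
tool_pos: [585.4, 347.6, 105.4]
tcp_rot: [-180.0, 0.0, 97.0]
ft_force: [0.2, -0.1, -0.9]
finger_gap: 11.9
grip_force: 77.5
```

Emit:
{"op": "servo_tool", "data": {
  "plan": [
    [[0,0,-0.003,0,0],[0,0,-0.003,0,0],[0,0,0,0,0]]
  ]
}}

```text
time: 42.95
tool_pos: [585.1, 347.5, 99.0]
tcp_rot: [-179.9, 0.0, 97.0]
ft_force: [-0.1, 0.2, -3.1]
finger_gap: 12.0
grip_force: 68.7
```

Emit:
{"op": "servo_tool", "data": {
  "plan": [
    [[0,0,-0.002,0,0],[0,0,0,0,0]]
  ]
}}

```text
time: 43.15
tool_pos: [585.5, 347.6, 97.9]
tcp_rot: [-180.0, 0.0, 97.0]
ft_force: [-0.8, -1.5, 1.5]
finger_gap: 12.3
grip_force: 68.3
```

Emit:
{"op": "servo_tool", "data": {
  "plan": [
    [[0,0,-0.001,0,0],[0,0,0,0,0],[0,0,0,0,0.03],[0,0,0,0,0.05],[0,0,0,0,0.05],[0,0,0,0,0.05],[0,0,0,0,0.05],[0,0,0.04,0,0.05],[0,0,0.04,0,0.05],[0,0,0,0,0.05]]
  ]
}}

```text
time: 44.15
tool_pos: [589.0, 349.4, 185.0]
tcp_rot: [179.4, -0.2, 97.0]
ft_force: [1.0, 1.3, 0.3]
finger_gap: 50.2
grip_force: 0.0
```

Run:
```python
from h import *
import pickle
s=snap('scene');t=snap('top');pickle.dump((s,t),open('q.pkl','wb'))
x=sense();print(x['time'],x['tool_pos'],x['finger_gap'],x['grip_force'])
s0,t0=pickle.load(open('k.pkl','rb'))
for nm,a,b,(y0,y1,x0,x1) in(('s',s0,s,(275,410,295,425)),('t',t0,t,(170,255,115,200)),('lid t',t0,t,(175,255,40,112))):
    g=[cv2.cvtColor(q['frame'][y0:y1,x0:x1],6).astype(np.float32) for q in(a,b)];print(nm,cv2.phaseCorrelate(*g))
    if nm[0]=='l': 
        h=[np.argwhere(q<45) for q in g];print([(len(k),k.mean(0)) for k in h])
```

```text
44.25 [586.6612343  348.24185144 179.19958074] 50.073001227214256 0.0
s ((0.2536796258160052, 0.5580508090413474), 0.62016440099813)
t ((0.267805191105829, -0.07444523750414334), 0.7060481053811533)
lid t ((-5.4420211026559, -1.1318114958162298), 0.6051394118203057)
[(2147, array([42.36981835, 18.43269679])), (1894, array([42.43294615, 16.67951426]))]
```

Emit:
{"op": "servo_tool", "data": {
  "plan": [
    [[0,-0.045,0.02,0,0.05],[0,-0.045,0,0,0.05],[0,-0.045,0,0,0.05],[0,-0.045,0,0,0.05],[0,-0.045,0,0,0.05],[0,-0.045,0,0,0.05],[0,-0.045,0,0,0.05],[0,-0.045,0,0,0.05],[0,0,0,0,0.05]]
  ]
}}

```text
time: 45.15
tool_pos: [584.6, -17.5, 195.2]
tcp_rot: [-179.8, 0.1, 96.7]
ft_force: [-0.1, 1.4, -0.1]
finger_gap: 49.9
grip_force: 0.0
```

Run:
```python
from h import *
import pickle
s=snap('scene');t=snap('top');pickle.dump((s,t),open('q2.pkl','wb'))
x=sense();print(x['time'],x['tool_pos'])
s0,t0=pickle.load(open('g.pkl','rb'))
def bar(t):
    f=t['frame'].astype(int);m=(f[195:245,60:115].max(2)<60).astype(np.uint8)
    for q in cv2.findContours(m,0,2)[0]:
        if cv2.contourArea(q)>40:
            W=np.array([ray(t,a+60,b+195,38)[:2] for a,b in q[:,0]],np.float32);print(' bar',cv2.minAreaRect(W))
bar(t0);bar(t)
for nm,a,b,(y0,y1,x0,x1) in(('dish s',s0,s,(275,410,295,425)),('dish t',t0,t,(170,255,115,200)),('lid t',t0,t,(178,262,40,110))):
    g=[cv2.cvtColor(q['frame'][y0:y1,x0:x1],6).astype(np.float32) for q in(a,b)];print(nm,cv2.phaseCorrelate(*g))
g=[cv2.Canny(q['frame'][178:262,40:110],60,150).astype(np.float32) for q in(t0,t)];print(cv2.phaseCorrelate(*g))
def tab(t):
    g=cv2.cvtColor(t['frame'],6)[175:210,60:110];print(' tab?',np.argwhere(g>190).mean(0)+[175,60],(g>190).sum())
tab(t0);tab(t)
```

```text
45.25 [584.79265283 -13.32061255 195.39529429]
 bar ((586.3302001953125, 341.49066162109375), (19.717613220214844, 85.11595153808594), 6.377068519592285)
 bar ((553.5970458984375, 361.63409423828125), (19.649478912353516, 87.30465698242188), 7.175483226776123)
dish s ((0.17781301890795476, 0.48503184530835597), 0.7743252366724002)
dish t ((-0.1606433217635299, 0.09501636607867425), 0.2772143872578939)
lid t ((-0.5489532909015509, 0.3582214961054859), 0.23424406242959292)
((-7.057740841842431, 11.878030024237908), 0.6028129930849428)
 tab? [nan nan] 0
 tab? [nan nan] 0<stdin>:16: RuntimeWarning: Mean of empty slice.
  ret = um.true_divide(
```

Emit:
{"op": "servo_tool", "data": {
  "plan": [
    [[-0.003,0.035,0,0,0.05],[-0.003,0.043,0,0,0.05],[-0.004,0.043,0,0,0.05],[-0.004,0.043,0,0,0.05],[-0.004,0.043,0,0,0.05],[-0.004,0.043,0,0,0.05],[-0.004,0.043,0,0,0.05],[-0.004,0.043,0,0,0.05],[0,0.043,0,0,0.05],[0,0,0,0,0.05]]
  ]
}}

```text
time: 46.25
tool_pos: [552.7, 373.3, 195.6]
tcp_rot: [-179.9, -0.1, 97.3]
ft_force: [0.1, -0.1, -0.0]
finger_gap: 49.8
grip_force: 0.0
```

Emit:
{"op": "servo_tool", "data": {
  "plan": [
    [[0,0,-0.03,0,0.05],[0,0,-0.03,0,0.05],[0,0,0,0,0.05],[0,0,0,0,0.05]]
  ]
}}

```text
time: 46.65
tool_pos: [554.3, 366.8, 135.9]
tcp_rot: [-179.8, 0.1, 97.0]
ft_force: [0.7, 0.9, 0.6]
finger_gap: 49.9
grip_force: 0.0
```

Run:
```python
from h import *
x=sense();print(x['time'],x['tool_pos'],x['tcp_rot'],x['finger_gap'])
```

```text
46.65 [554.3389035  366.7765265  135.92326178] [-1.79838302e+02  6.07643672e-02  9.70070513e+01] 49.92210398380929
```

Emit:
{"op": "servo_tool", "data": {
  "plan": [
    [[0.002,0,-0.02,0,0.05],[0,0,-0.015,0,0.05],[0,0,-0.008,0,0.05],[0,0,0,0,0.05],[0,0,0,0,0],[0,0,0,0,0],[0,0,0,0,0],[0,0,0,0,0],[0,0,0,0,0],[0,0,0,0,0]]
  ],
  "force": 80
}}

```text
time: 47.65
tool_pos: [558.3, 367.0, 95.3]
tcp_rot: [179.9, -0.0, 97.0]
ft_force: [-1.7, -1.3, 5.6]
finger_gap: 12.0
grip_force: 81.1
```

Emit:
{"op": "servo_tool", "data": {
  "plan": [
    [[0,0,0.005,0,0],[0,0,0.015,0,0],[0,0,0.04,0,0],[0,0,0.045,0,0],[0,0,0.02,0,0],[0,0,0,0,0],[0,0,0,0,0]]
  ]
}}

```text
time: 48.35
tool_pos: [557.5, 366.6, 218.8]
tcp_rot: [180.0, -0.0, 97.0]
ft_force: [0.6, -0.3, -3.8]
finger_gap: 12.0
grip_force: 80.1
```

Emit:
{"op": "servo_tool", "data": {
  "plan": [
    [[0.003,-0.03,0,0,0],[0.004,-0.035,0,0,0],[0.005,-0.035,0,0,0],[0.005,-0.035,0,0,0],[0.005,-0.035,0,0,0],[0.004,-0.03,0,0,0],[0.003,-0.02,0,0,0],[0,0,-0.025,0,0],[0,0,0,0,0],[0,0,0,0,0]]
  ]
}}

```text
time: 49.35
tool_pos: [584.8, 146.5, 191.1]
tcp_rot: [-179.7, 0.0, 97.0]
ft_force: [0.7, 0.1, -2.8]
finger_gap: 11.6
grip_force: 79.9
```

Run:
```python
from h import *
import pickle
s=snap('scene');t=snap('top');pickle.dump((s,t),open('u.pkl','wb'))
x=sense();c=x['tool_pos'];print(x['time'],c,x['tcp_rot'],x['ft_force'],x['grip_force'])
s0,t0=pickle.load(open('g.pkl','rb'))
for nm,a,b,(y0,y1,x0,x1) in(('s',s0,s,(345,410,300,345)),('t',t0,t,(178,245,176,195)),('s2',s0,s,(275,330,395,425))):
    g=[cv2.cvtColor(q['frame'][y0:y1,x0:x1],6).astype(np.float32) for q in(a,b)];print(nm,cv2.phaseCorrelate(*g))
a=np.radians(7);n=np.array([np.cos(a),np.sin(a)]);y=np.array([-n[1],n[0]])
P=lambda lx,ly,lz:(*(c[:2]+lx*n+ly*y),c[2]-131.3+36+lz)
print('pred',[np.round(proj(s,P(81,k,46)),1).tolist() for k in(-25,25)])
u,v=[int(k) for k in proj(s,P(81,0,40))]
g=cv2.cvtColor(s['frame'],6)[v-26:v+26,u-26:u+26]
k,lab,st,cen=cv2.connectedComponentsWithStats((g>200).astype(np.uint8))
print([(st[i,0]+u-26,st[i,1]+v-26,st[i,2],st[i,3],st[i,4]) for i in range(1,k) if st[i,4]>8])
```

```text
49.45 [586.27173388 147.187242   193.62023717] [-1.79939729e+02 -2.74911886e-03  9.70002158e+01] [-0.39126983  1.93941384 -2.86444887] 79.91903901100159
s ((0.11795309029473344, 0.019273223025130903), 0.5098281395288161)
t ((1.0240524506114177, 1.9391871309872073), 0.11934952007399666)
s2 ((0.16762839187012268, -0.0015739897591657837), 0.7515320266617669)
pred [[324.7, 323.7], [341.5, 344.4]]
[(np.int32(325), np.int32(324), np.int32(18), np.int32(21), np.int32(57))]
```

Emit:
{"op": "servo_tool", "data": {
  "plan": [
    [[0,0,-0.008,0,0],[0,0,-0.006,0,0],[0,0,0,0,0],[0,0,0,0,0]]
  ]
}}

```text
time: 49.85
tool_pos: [586.4, 146.8, 179.6]
tcp_rot: [-180.0, 0.0, 97.0]
ft_force: [0.7, -0.2, -2.3]
finger_gap: 12.0
grip_force: 80.0
```

Emit:
{"op": "servo_tool", "data": {
  "plan": [
    [[0,0,-0.002,0,0],[0,0,-0.002,0,0],[0,0,0,0,0]]
  ]
}}

```text
time: 50.15
tool_pos: [586.5, 146.6, 175.6]
tcp_rot: [-180.0, 0.0, 97.0]
ft_force: [0.4, 0.2, -2.2]
finger_gap: 12.0
grip_force: 80.0
```

Emit:
{"op": "servo_tool", "data": {
  "plan": [
    [[0,0,-0.002,0,0],[0,0,-0.002,0,0],[0,0,0,0,0]]
  ]
}}

```text
time: 50.45
tool_pos: [586.4, 146.6, 171.5]
tcp_rot: [-180.0, 0.0, 97.0]
ft_force: [0.2, 0.3, -3.2]
finger_gap: 12.1
grip_force: 80.0
```

Emit:
{"op": "servo_tool", "data": {
  "plan": [
    [[0,0,-0.003,0,0],[0,0,-0.003,0,0],[0,0,-0.003,0,0],[0,0,0,0,0]]
  ]
}}

```text
time: 50.85
tool_pos: [586.2, 146.6, 162.1]
tcp_rot: [-179.9, 0.0, 97.0]
ft_force: [-0.2, -0.2, -2.8]
finger_gap: 11.7
grip_force: 80.0
```

Emit:
{"op": "servo_tool", "data": {
  "plan": [
    [[0,0,-0.003,0,0],[0,0,-0.003,0,0],[0,0,-0.003,0,0],[0,0,-0.003,0,0],[0,0,0,0,0]]
  ]
}}

```text
time: 51.35
tool_pos: [586.2, 146.6, 150.2]
tcp_rot: [-179.9, 0.0, 97.0]
ft_force: [-0.4, -0.2, -2.1]
finger_gap: 11.9
grip_force: 80.0
```

Emit:
{"op": "servo_tool", "data": {
  "plan": [
    [[0,0,-0.003,0,0],[0,0,-0.003,0,0],[0,0,-0.002,0,0],[0,0,0,0,0]]
  ]
}}

```text
time: 51.75
tool_pos: [586.3, 146.6, 142.4]
tcp_rot: [-180.0, 0.0, 97.0]
ft_force: [-1.3, -0.9, -3.2]
finger_gap: 11.5
grip_force: 80.0
```

Emit:
{"op": "servo_tool", "data": {
  "plan": [
    [[0,0,-0.002,0,0],[0,0,-0.002,0,0],[0,0,-0.001,0,0],[0,0,0,0,0]]
  ]
}}

```text
time: 52.15
tool_pos: [586.4, 146.7, 137.6]
tcp_rot: [-180.0, 0.0, 97.0]
ft_force: [-0.1, 0.2, -2.6]
finger_gap: 11.8
grip_force: 80.0
```

Emit:
{"op": "servo_tool", "data": {
  "plan": [
    [[0,0,-0.001,0,0],[0,0,-0.001,0,0],[0,0,0,0,0]]
  ]
}}

```text
time: 52.45
tool_pos: [586.5, 146.7, 135.7]
tcp_rot: [-180.0, 0.0, 97.0]
ft_force: [-0.0, 0.3, -3.2]
finger_gap: 12.1
grip_force: 80.0
```

Emit:
{"op": "servo_tool", "data": {
  "plan": [
    [[0,0,-0.001,0,0],[0,0,-0.001,0,0],[0,0,0,0,0]]
  ]
}}

```text
time: 52.75
tool_pos: [586.5, 146.7, 133.7]
tcp_rot: [-180.0, 0.0, 97.0]
ft_force: [0.1, 0.5, -2.4]
finger_gap: 12.0
grip_force: 80.0
```

Emit:
{"op": "servo_tool", "data": {
  "plan": [
    [[0,0,-0.001,0,0],[0,0,0,0,0]]
  ]
}}

```text
time: 52.95
tool_pos: [586.5, 146.7, 132.7]
tcp_rot: [-180.0, 0.0, 97.0]
ft_force: [-0.6, -0.0, -2.6]
finger_gap: 11.8
grip_force: 80.0
```

Emit:
{"op": "servo_tool", "data": {
  "plan": [
    [[0,0,-0.001,0,0],[0,0,0,0,0]]
  ]
}}

```text
time: 53.15
tool_pos: [586.5, 146.7, 131.7]
tcp_rot: [-180.0, -0.0, 97.0]
ft_force: [-0.4, 0.5, -4.2]
finger_gap: 11.8
grip_force: 80.0
```

Emit:
{"op": "servo_tool", "data": {
  "plan": [
    [[0,0,-0.001,0,0],[0,0,0,0,0]]
  ]
}}

```text
time: 53.35
tool_pos: [586.7, 146.7, 131.3]
tcp_rot: [180.0, -0.0, 97.0]
ft_force: [-1.2, 0.3, 1.3]
finger_gap: 12.0
grip_force: 80.5
```

Emit:
{"op": "servo_tool", "data": {
  "plan": [
    [[0,0,-0.001,0,0],[0,0,0,0,0],[0,0,0.001,0,0.03],[0,0,0,0,0.05],[0,0,0,0,0.05],[0,0,0,0,0.05],[0,0,0.03,0,0.05],[0,0,0.04,0,0.05],[0,0,0.03,0,0.05],[0,0,0.02,0,0.05]]
  ]
}}

```text
time: 54.35
tool_pos: [587.5, 146.8, 254.0]
tcp_rot: [179.8, -0.0, 97.0]
ft_force: [0.1, 0.1, -1.4]
finger_gap: 50.1
grip_force: 0.0
```

Emit:
{"op": "servo_tool", "data": {
  "plan": [
    [[0,0.045,0,0,0.05],[0,0.045,0,0,0.05],[0,0.045,0,0,0.05],[0,0.045,0,0,0.05],[0,0.04,0,0,0.05],[0,0,0,0,0.05],[0,0,0,0,0.05]]
  ]
}}

```text
time: 55.05
tool_pos: [586.2, 367.6, 250.2]
tcp_rot: [-180.0, 0.0, 97.1]
ft_force: [-1.5, -0.9, 0.4]
finger_gap: 50.3
grip_force: 0.0
```

Run:
```python
from h import *
import pickle
s=snap('scene');t=snap('top');pickle.dump((s,t),open('w.pkl','wb'))
x=sense();print(x['time'],x['tool_pos'])
s0=pickle.load(open('scene0.pkl','rb'));t0=pickle.load(open('top0.pkl','rb'));sg,tg=pickle.load(open('g.pkl','rb'))
def br(im,u,v,thr=200,w=26):
    g=cv2.cvtColor(im['frame'],6)[v-w:v+w,u-w:u+w];k,lab,st,cen=cv2.connectedComponentsWithStats((g>thr).astype(np.uint8))
    return [tuple(int(q) for q in(st[i,0]+u-w,st[i,1]+v-w,*st[i,2:])) for i in range(1,k) if st[i,4]>8]
print('tab then/now',br(s0,329,349),br(s,329,349))
def bar(t,zz=74):
    f=t['frame'].astype(int);m=(f[195:230,130:185].max(2)<60).astype(np.uint8)
    for q in cv2.findContours(m,0,2)[0]:
        if cv2.contourArea(q)>40:
            W=np.array([ray(t,a+130,b+195,zz)[:2] for a,b in q[:,0]],np.float32);print(' bar',np.round(cv2.minAreaRect(W)[0],1),np.round(cv2.minAreaRect(W)[1],1),cv2.minAreaRect(W)[2])
bar(t0);bar(t)
for nm,a,b,(y0,y1,x0,x1) in(('dish s0',s0,s,(275,410,295,425)),('nest sg',sg,s,(150,285,240,345)),('others',s0,s,(60,330,140,250)),('packers t',t0,t,(190,260,315,360))):
    g=[cv2.cvtColor(q['frame'][y0:y1,x0:x1],6).astype(np.float32) for q in(a,b)];print(nm,cv2.phaseCorrelate(*g),np.abs(g[0]-g[1]).mean())
```

```text
55.15 [586.75033707 365.81085582 250.6117035 ]
tab then/now [(321, 340, 17, 20, 45)] [(323, 339, 17, 21, 50), (320, 341, 16, 20, 25)]
 bar [586.6 144.8] [19.2 81.8] 6.350992202758789
 bar [583.9 144.3] [19.3 83. ] 6.589444637298584
dish s0 ((1.3307214556876374, -0.15066973352003288), 0.6590161628880128) 17.308205
nest sg ((0.040292606897750716, 0.46187924246761725), 0.5024697485611108) 36.841904
others ((-0.004729316637082093, 0.023612807793796264), 0.9909710822870702) 5.772929
packers t ((0.534465808544411, 0.015656105627691375), 0.9876234660913915) 3.640635
```

Run:
```python
from h import *
import pickle
s,t=pickle.load(open('w.pkl','rb'))
for n,z in(('top',t),('scene',s)):
  for thr in(130,170):
    f=z['frame'].astype(int);m=((f.min(2)>thr)&(f.max(2)-f.min(2)<35)).astype(np.uint8)
    for q in cv2.findContours(m,0,2)[0]:
        if cv2.contourArea(q)<30: continue
        for zz in(65,44):
            W=np.array([ray(z,u,v,zz)[:2] for u,v in q[:,0]],np.float32);R=cv2.minAreaRect(W)
            if 500<R[0][0]<650 and -170<R[0][1]<-80: print(n,thr,zz,np.round(R[0]),np.round(R[1]),round(R[2],1))
```

```text
top 130 65 [ 533. -137.] [10. 50.] 15.6
top 130 44 [ 537. -135.] [11. 51.] 15.6
top 130 65 [ 557. -134.] [10. 59.] 12.3
top 130 44 [ 561. -133.] [10. 60.] 12.3
top 130 65 [ 592. -117.] [41. 60.] 18.2
top 130 44 [ 597. -116.] [42. 61.] 18.2
top 170 65 [ 592. -117.] [39. 55.] 18.2
top 170 44 [ 597. -115.] [39. 56.] 18.2
scene 130 65 [ 589. -114.] [49. 72.] 18.1
scene 130 44 [ 581. -128.] [50. 73.] 18.1
scene 130 65 [ 551. -121.] [19. 62.] 16.1
scene 130 44 [ 542. -135.] [20. 64.] 16.1
scene 170 65 [ 591. -119.] [45. 60.] 18.2
scene 170 44 [ 584. -132.] [46. 61.] 18.2
scene 170 65 [ 551. -128.] [10. 49.] 16.6
scene 170 44 [ 542. -142.] [10. 51.] 16.6
```

Top view of the block fits 41×60 at (592,-117) at z = 65, so it stands upright and seated; the rollers lie side by side at x = 537 and 561. Handing in.

```bash
python3 -c "
from bench import r
print(r.hand_in())"
```

```text
the job is handed in; nothing more can be done
None
```

The job is handed in with no verdict returned: there were two rollers, they lie in the nest held by the 42 mm block, and the lid is back home on the empty dish after a first try jammed on the dish's tab and I set it down and regripped it.

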